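# Load and start the print-curing station

### The arm

A 7-joint arm with a two-finger parallel gripper is mounted at the origin on the work surface. World frame = base frame: x ahead of the robot, y to its left, z up, the work surface at z = 0. Lengths are in m, angles in rad, forces in N, time in s.
With the tool pointing down it reaches from about 0.4 to 0.9 m from the base axis. Payload 5.5 kg.
Tool frame: the origin (TCP) lies on the centre line of the jaws, within the pads' length; the fingertips stand 8 mm ahead of it and the grasp point (between the pads) lies 11 mm behind it; z points along the fingers, y is the line along which they close (so a half turn about z gives the same grasp; the last joint's range is limited). The gripper opens to 85 mm and grips with 20 to 120 N. Pads are 22 mm wide; open, the fingers measure 114 mm over their backs; the gripper's body (76 mm by 85 mm) begins 54 mm behind the grasp point. The pads swing forward as they close: fully open they stand 13 mm farther back than shut.
Start: joints at [-1.017, 0.501, -0.427, 1.55, 0.221, 1.138, -0.21], TCP at [0.186, 0.623, 0.239] pointing down, gripper open.
Joint ranges: [-2.88, 2.88], [-0.31, 2.03], [-1.54, 1.56], [0.2, 2.42], [-1.41, 4.55], [0.19, 2.02], [-2.57, 2.57]. Speed limits (rad/s): [2.57, 2.57, 3.14, 3.14, 3.14, 3.14, 3.14].

### API

Orientations are given as a unit quaternion [x, y, z, w].
In Python, from workcell import ctrl gives the robot as it stands. The module is installed in compiled form; this text tells all that it offers.
- The arm moves only by the shell command python3 -m jog 'ROWS' [OPENING] [FORCE]. ROWS is JSON, a list of rows, each an object with "xyz": the shift along the tool's x, y, z in m, a list of three; "turn": the turn, a rotation vector about the tool's x, y, z in degrees, a list of three. In form: [{"xyz": [tx, ty, tz], "turn": [wx, wy, wz]}, ...]. A call has 1 to 5 rows; each row shifts and turns the commanded pose from where the row before left it, along the tool's axes as they then stand; what a row does not reach is not made up. A row lasts 1/10 s, in which the tool goes at most 50 mm and 8.59 degrees, less where a joint would pass 70% of its speed; a pose out of reach is approached as far as the arm can. A call is refused whole if a number of a shift passes 0.05 or a number of a turn 8.59, either way. A call with a gripper value outside its range is refused whole. OPENING is the gripper's target within -1 to 1 (shut at 1, half-way at 0, fully open at -1), set as the call begins (- or left out, the last holds). The fingers move at their own pace and stop on an object; FORCE is the grip in N (left out, the last holds). Time passes only in rows, so rows that do not move let the fingers close. It gives the time, the measured TCP pose, the force, the opening and the grip force at its end, in the units of the state.
- ctrl.state(): the state, without advancing time (a new reading comes with each control period).
- ctrl.read_camera(name): name is "side" or "top" or "wrist"; returns the picture (384x512x3 uint8, blue, green, red); there is no depth.
- ctrl.get_calibration(name): a dict with "fx", "fy", "cx", "cy" (pixels), "k1" (the pictures are not rectified: a ray, as slopes to the right and down, at radius r is drawn at 1 + k1 r^2 times it, then the intrinsics apply), "R" (3x3) and "t" (3): a world point X has camera coordinates R X + t; the wrist camera has in their place "tool_from_camera" (4x4, takes a point from camera to tool coordinates, whose origin is the TCP and whose axes are the flange's). Camera axes: x right, y down, z forward; pixel columns grow to the right and rows downward; lengths in m; the calibration is good to about 2 mm. A picture is of the moment at which its call begins: read the wrist's pose just before it. get_calibration takes no time and is no camera call.
- ctrl.sign_off(): hands the job in; it is judged then, once.
The state is a dict: "time_s": time; "joint_positions": joint angles; "joint_vel": joint speeds; "joint_torque": joint torques, N m; "eef_pos": TCP position; "tcp_rot": TCP orientation; "contact_force": force on the tool from outside, world axes, zero at the start; "torque": the same for the moment, N m; "width": opening from 0.0 (shut) to 1.0 (fully open); "grasp_force": force on a finger pad.
Only numpy, scipy, OpenCV 4.12 (cv2) and the standard library are available. Lean on these libraries where they do the work, as an engineer would, in place of code of your own. Each camera call takes 0.05 s, during which the arm holds its last target. There are 200 camera calls.

### The job

Cure the printed plates: lift the loose amber cover off the curing station and stand it on the bench, draw every plate upright out of the wooden slotted holder and stand it fully down in a lane of the station's cradle, one plate to a lane, then put the cover back square and fully down over them. Last, with the cover on, tilt the spring lever on the control box all the way to the side with the green mark, hold it there for a second and let it spring back; never tilt it the other way, never lay a plate down and leave the other finished prints on the bench alone.

Things in the scene. Friction and masses are not known exactly. Their poses are not given: they have to be found in the camera images.
- station: fixed. White flange 184 x 136 mm (x, y), top at 12 mm; on it a grey cradle block 140 x 92 mm, top at 47 mm, with three lanes open at the top at x = -50, 0, +50 mm (y = 0), each 15 mm wide (x), 80 mm long (y), 35 mm deep, floor 12 mm above the bench. A plate stands 45 mm out of its lane and may lean up to 0.2 rad. Origin: centre of the underside, on the bench
- cover: loose amber clear box, open below, outside 158 x 110 mm (x, y), walls 4 mm, 92 mm tall, 0.4 kg; on top a black bar handle 80 mm long (x), 14 mm wide and high, its centre 121 mm above the rim, 22 mm free under it between posts at x = +-33 mm. Origin: centre of the lower rim. In place the rim rests on the flange (z 12 mm) round the cradle, 5 mm play each side, x along the station's x (either way)
- holder: fixed wooden slotted holder 190 x 92 mm (its x, y), top 40 mm above the bench, with four slots open at the top at x = -75, -25, +25 and +75 mm, each 12 mm wide (along x), 76 mm long (along y), floor 10 mm above the bench; some slots are empty. Origin: centre of its underside
- control: fixed grey control box 90 x 90 mm, 45 mm tall, with a lever standing up from its centre; a green mark on its top near the +y edge (own frame). Origin: centre of its underside
- jog (a joint): tilt of the control lever in rad: 0 upright, positive towards the green mark (the control box's +y), negative the other way, stops at +-0.6. A spring of 0.4 N m/rad returns it to 0 when let go. Counts as tilted over beyond 0.4. It pivots 42 mm above the bench about the control box's x axis
- jog_tip (a point): centre of the lever's top end, 91 mm from its pivot (133 mm above the bench when upright). The top 36 mm is a black round grip of 24 mm diameter, below it a 12 mm steel rod
- blue_pot: finished print, blue open pot 68 mm across, 60 mm tall: leave alone. Origin: centre of its underside
- grey_pot: finished print, grey stepped part 64 mm across, 45 mm tall: leave alone. Origin: centre of its underside
- cog_print: finished print, lavender toothed disc 94 mm across, 12 mm thick: leave alone. Origin: centre of its underside
- plate0: aluminium print plate 9 mm thick (its x), 70 mm wide (y), 80 mm tall (z), with a flat lavender printed rosette on its +x face, about 0.14 kg; origin: centre of its lower edge. It stands in one of the holder's slots, 30 mm of it in the slot and 50 mm above. May be absent. The plates are all alike for the work
- plate1: aluminium print plate 9 mm thick (its x), 70 mm wide (y), 80 mm tall (z), with a flat blue printed rosette on its +x face, about 0.14 kg; origin: centre of its lower edge. It stands in one of the holder's slots, 30 mm of it in the slot and 50 mm above. May be absent. The plates are all alike for the work
- plate2: aluminium print plate 9 mm thick (its x), 70 mm wide (y), 80 mm tall (z), with a flat grey printed rosette on its +x face, about 0.14 kg; origin: centre of its lower edge. It stands in one of the holder's slots, 30 mm of it in the slot and 50 mm above. May be absent. The plates are all alike for the work
- plate3: aluminium print plate 9 mm thick (its x), 70 mm wide (y), 80 mm tall (z), with a flat green printed rosette on its +x face, about 0.14 kg; origin: centre of its lower edge. It stands in one of the holder's slots, 30 mm of it in the slot and 50 mm above. May be absent. The plates are all alike for the work
Mind the look-alikes: they are no part of the job. There is more than one size of the station; the job needs the smallest.

How it is judged:
On the way, in this order (a step that is already met when the one before it is completed fails the run):
1. the cover stands on the bench, off the station and let go (height (world z) of cover below 0.006 m and angle between cover's own z axis and vertical below 0.06 rad and horizontal distance between cover and station above 0.1 m and contact force between the fingers and cover below 0.2 N and linear speed of cover below 0.03 m/s), for 0.2 s.
2. every plate stands fully down in a lane of the cradle, let go (z of plate0 in the frame of station between 0.008 and 0.017 m and x of plate0 in the frame of station between -0.06 and 0.06 m and y of plate0 in the frame of station between -0.012 and 0.012 m and angle between each of plate0, plate1, plate2, plate3's own z axis and vertical below 0.26 rad and linear speed of each of plate0, plate1, plate2, plate3 below 0.03 m/s and z of plate1 in the frame of station between 0.008 and 0.017 m and x of plate1 in the frame of station between -0.06 and 0.06 m and y of plate1 in the frame of station between -0.012 and 0.012 m and z of plate2 in the frame of station between 0.008 and 0.017 m and x of plate2 in the frame of station between -0.06 and 0.06 m and y of plate2 in the frame of station between -0.012 and 0.012 m and z of plate3 in the frame of station between 0.008 and 0.017 m and x of plate3 in the frame of station between -0.06 and 0.06 m and y of plate3 in the frame of station between -0.012 and 0.012 m and contact force between the fingers and plate0 below 0.2 N and contact force between the fingers and plate1 below 0.2 N and contact force between the fingers and plate2 below 0.2 N and contact force between the fingers and plate3 below 0.2 N), for 0.2 s.
3. the cover is back on the flange over the plates, let go (z of plate0 in the frame of station between 0.008 and 0.017 m and x of plate0 in the frame of station between -0.06 and 0.06 m and y of plate0 in the frame of station between -0.012 and 0.012 m and angle between each of plate0, plate1, plate2, plate3's own z axis and vertical below 0.26 rad and linear speed of each of plate0, plate1, plate2, plate3, cover below 0.03 m/s and z of plate1 in the frame of station between 0.008 and 0.017 m and x of plate1 in the frame of station between -0.06 and 0.06 m and y of plate1 in the frame of station between -0.012 and 0.012 m and z of plate2 in the frame of station between 0.008 and 0.017 m and x of plate2 in the frame of station between -0.06 and 0.06 m and y of plate2 in the frame of station between -0.012 and 0.012 m and z of plate3 in the frame of station between 0.008 and 0.017 m and x of plate3 in the frame of station between -0.06 and 0.06 m and y of plate3 in the frame of station between -0.012 and 0.012 m and horizontal distance between cover and station below 0.01 m and z of cover in the frame of station between 0.008 and 0.016 m and angle between cover's own z axis and vertical below 0.04 rad and angle between the x axis of cover and the x axis of station, either way round below 0.12 rad and contact force between the fingers and cover below 0.2 N), for 0.2 s.
4. with the cover on, the lever is held over to the green side for 0.8 s (horizontal distance between cover and station below 0.01 m and z of cover in the frame of station between 0.008 and 0.016 m and angle between cover's own z axis and vertical below 0.04 rad and angle between the x axis of cover and the x axis of station, either way round below 0.12 rad and value of joint jog above 0.4 rad), for 0.8 s.
5. the lever has sprung back to the middle, let go (value of joint jog between -0.06 and 0.06 rad and contact force between the fingers and control below 0.2 N), for 0.2 s.
At the end, for the whole second after the job is handed in: each plate stands in a lane (lower edge within 5 mm of the lane floor, 12 mm of mid-lane, lean under 0.26 rad), cover level on the flange (10 mm of centre, 4 mm in height, 0.12 rad in yaw), lever within 0.06 rad of upright, nothing held (all of step 3 and contact force between the fingers and plate0 below 0.2 N and contact force between the fingers and plate1 below 0.2 N and contact force between the fingers and plate2 below 0.2 N and contact force between the fingers and plate3 below 0.2 N and value of joint jog between -0.06 and 0.06 rad); the robot touches nothing.
It fails at once if the lever tilted away from the green mark (value of joint jog below -0.3 rad).
It fails at once if a plate tipped over (more than 50 degrees) (angle between any of plate0, plate1, plate2, plate3's own z axis and vertical above 0.87 rad).
It fails at once if a finished print moved more than 30 mm (distance of any of blue_pot, grey_pot, cog_print from where it was at the start of the episode above 0.03 m).
Of plate0, plate1, plate2, plate3 only 2 to 3 are there at a start; the rules pass over those that are not, and their reading is None.
At some moment in a run one of cover may be knocked a few centimetres aside while the robot is not near it.
It also fails if it takes over 208 s, if anything falls off the work surface, if the arm or the gripper's body presses on something with over 40 N, if the wrist force passes 120 N, or if a joint passes its speed limit or range.

## Working session

There is one attempt and no reset: what is moved stays moved. The work goes in short steps, Python scripts to look and compute and a shell command to move; the robot and the scene stay as the last step left them, time stands still between calls to the robot, and variables do not carry over. Pictures are saved under pics/ and viewed, at most 20 in all, crops included, and the job is handed in when it is done.

```bash
mkdir -p pics; python3 - <<'E'
from workcell import ctrl
import cv2, numpy as np
np.set_printoptions(precision=4,suppress=True)
for n in ("side","top"):
    cv2.imwrite(f"pics/{n}0.png",ctrl.read_camera(n))
for n in ("side","top","wrist"): print(n,ctrl.get_calibration(n))
s=ctrl.state(); print(s)
E
```

```text
side {'fx': 384.0959017946497, 'fy': 384.0959017946497, 'cx': 257.20941383269604, 'cy': 195.63087650555593, 'k1': -0.06539093854327413, 'R': array([[ 0.8397, -0.5429,  0.0132],
       [-0.3485, -0.5574, -0.7536],
       [ 0.4165,  0.6282, -0.6572]]), 't': array([-0.455 ,  0.2369,  0.9492])}
top {'fx': 491.93480798824106, 'fy': 491.93480798824106, 'cx': 256.0106628749331, 'cy': 196.43122270621205, 'k1': -0.10926595452842602, 'R': array([[-0.0248, -0.9997, -0.0041],
       [-0.9879,  0.0251, -0.1529],
       [ 0.1529,  0.0002, -0.9882]]), 't': array([-0.0503,  0.5247,  1.6564])}
wrist {'fx': 302.41201917450434, 'fy': 302.41201917450434, 'cx': 251.2020020796588, 'cy': 196.12516880597917, 'k1': -0.06935574672706418, 'tool_from_camera': array([[-0.0004, -0.9526, -0.3042,  0.0777],
       [ 1.    , -0.0005,  0.0002,  0.0012],
       [-0.0003, -0.3042,  0.9526, -0.1335],
       [ 0.    ,  0.    ,  0.    ,  1.    ]])}
{'time_s': 0.1, 'joint_positions': array([-1.0168,  0.5018, -0.4268,  1.5513,  0.2208,  1.1383, -0.2103]), 'joint_vel': array([-0.0004, -0.0021, -0.0003, -0.0023, -0.0006, -0.0004, -0.    ]), 'joint_torque': array([ -0.0111, -57.081 ,  -5.8388, -28.175 ,   0.0104,   0.0054,
        -0.    ]), 'eef_pos': array([0.1862, 0.6221, 0.2384]), 'tcp_rot': array([ 0.1448,  0.9895, -0.0009, -0.0002]), 'contact_force': array([-0.3446,  0.7665, -0.1468]), 'torque': array([ 0.0328, -0.0298,  0.049 ]), 'grasp_force': 0.0, 'width': 0.9998424672614032}
```

View pics/top0.png

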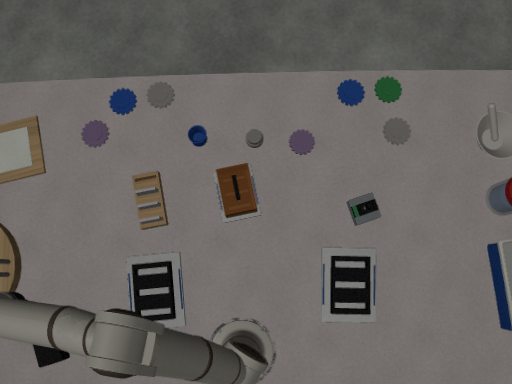

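View pics/side0.png

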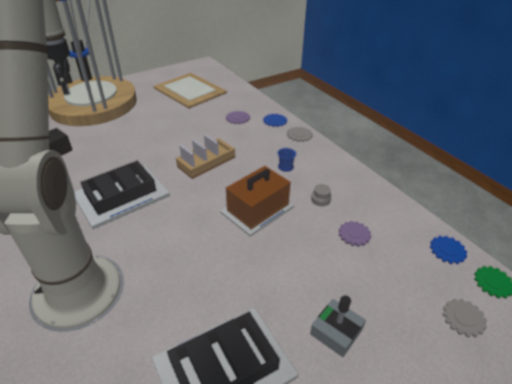

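The top view shows the holder at about (150,200) with three plates and an upper empty slot. The covered small station is at (237,190), and the control box is at (364,208) with its green mark to the left. I'll zoom in on these for edges.

```bash
cat > h.py <<'E'
from workcell import ctrl
import cv2, numpy as np
from scipy.spatial.transform import Rotation as Rot
np.set_printoptions(precision=4,suppress=True)
def pose():
    s=ctrl.state(); T=np.eye(4); T[:3,:3]=Rot.from_quat(s['tcp_rot']).as_matrix(); T[:3,3]=s['eef_pos']; return T
def campose(n,T=None):
    c=ctrl.get_calibration(n)
    if n=='wrist': return c,(T if T is not None else pose())@c['tool_from_camera']
    M=np.eye(4); M[:3,:3]=c['R'].T; M[:3,3]=-c['R'].T@c['t']; return c,M
def ray(n,uv,T=None):
    c,M=campose(n,T); K=np.array([[c['fx'],0,c['cx']],[0,c['fy'],c['cy']],[0,0,1]])
    p=cv2.undistortPoints(np.array(uv,float).reshape(-1,1,2),K,np.array([c['k1'],0,0,0,0]))[:,0]
    d=np.c_[p,np.ones(len(p))]@M[:3,:3].T; return M[:3,3],d
def onz(n,uv,z,T=None):
    o,d=ray(n,uv,T); return o+d*((z-o[2])/d[:,2])[:,None]
def proj(n,X,T=None):
    c,M=campose(n,T); P=(np.atleast_2d(X)-M[:3,3])@M[:3,:3]; q=P[:,:2]/P[:,2:]; q=q*(1+c['k1']*(q**2).sum(1))[:,None]
    return q*[c['fx'],c['fy']]+[c['cx'],c['cy']]
def go(x,y,z,yaw):  # wanted TCP with tool down, y-axis (closing) at yaw deg: shift in tool axes, turn
    T=pose(); R=T[:3,:3]; a=np.radians(yaw)
    best=None
    for k in (0,np.pi):
        Y=np.array([np.cos(a+k),np.sin(a+k),0]); Z=np.array([0,0,-1.]); G=np.c_[np.cross(Y,Z),Y,Z]
        r=np.degrees(Rot.from_matrix(R.T@G).as_rotvec())
        if best is None or np.linalg.norm(r)<np.linalg.norm(best): best=r
    print('shift mm',(R.T@(np.array([x,y,z])-T[:3,3]))*1000,'turn',best,'xyz',T[:3,3],'yaw',np.degrees(np.arctan2(R[1,1],R[0,1])),'t',ctrl.state()['time_s'],'q',ctrl.state()['joint_positions'])
E
python3 - <<'E'
from h import *
a=cv2.imread('pics/top0.png')
A=cv2.resize(a[160:235,120:270],None,fx=5,fy=5,interpolation=cv2.INTER_CUBIC)
B=cv2.resize(a[185:230,340:390],None,fx=4.5,fy=4.5,interpolation=cv2.INTER_CUBIC)
C=np.zeros((580,750,3),np.uint8); C[:375]=A; C[376:376+B.shape[0],:B.shape[1]]=B
s=cv2.imread('pics/side0.png'); D=cv2.resize(s[125:230,170:300],None,fx=1.9,fy=1.9); C[378:378+D.shape[0],300:300+D.shape[1]]=D
cv2.imwrite('pics/z.png',C)
E
```

```text
(no output)
```

View pics/z.png

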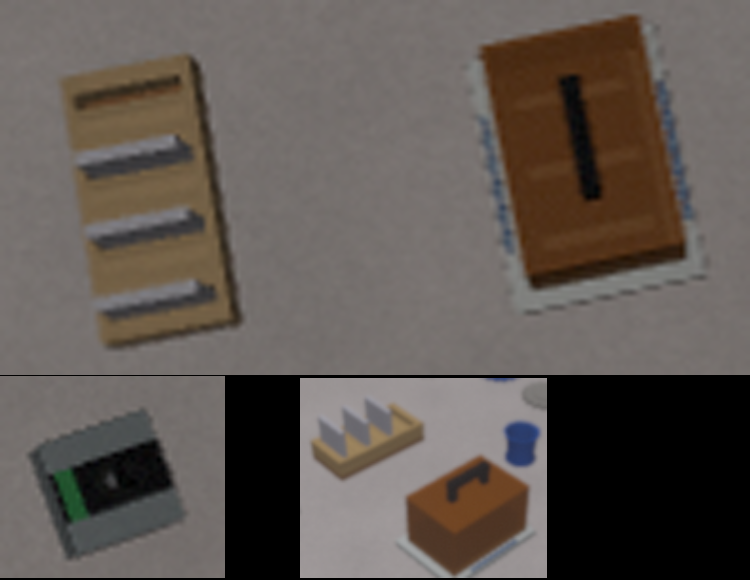

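Crop reading: holder top corners are near (62,78), (190,56), (238,322) and (106,347). The handle bar runs (570,75)–(592,198), and three plate tops sit in the lower three slots. The control's green strip is at the left.

```bash
python3 - <<'E'
from h import *
f=lambda p:np.array(p,float)/5+[120,160]-0.4
H=onz('top',f([(62,78),(190,56),(238,322),(106,347)]),.04); print('holder',H.mean(0),H[:,:2]); 
d=(H[0]+H[1]-H[2]-H[3]); print('hold x yaw',np.degrees(np.arctan2(d[1],d[0])),np.linalg.norm(d)/2)
for p in ([(78,160),(180,141)],[(87,234),(195,213)],[(98,305),(205,285)]):
    P=onz('top',f(p),.09); e=P[1]-P[0]; print('plate',P.mean(0),np.degrees(np.arctan2(e[1],e[0])),np.linalg.norm(e))
B=onz('top',f([(570,75),(592,198)]),.14); e=B[0]-B[1]; print('bar',B.mean(0),np.degrees(np.arctan2(e[1],e[0])),np.linalg.norm(e))
C=onz('top',f([(482,45),(638,15),(685,243),(530,277)]),.104); e=C[0]+C[1]-C[2]-C[3]; print('cover',C.mean(0),np.degrees(np.arctan2(e[1],e[0])),np.linalg.norm(e)/2)
g=lambda p:(np.array(p,float)-[0,376])/4.5+[340,185]-.4
C=onz('top',g([(35,452),(147,411),(186,516),(73,558)]),.04); print('ctrl',C.mean(0),C[:,:2])
G=onz('top',g([(69,496)]),.045); print('green',G)
p=onz('side',[(345,302)],.133);print('tip',p, onz('top',g([(112,482)]),.133))
e=C[0]+C[1]-C[2]-C[3]; print('ctrl x yaw',np.degrees(np.arctan2(e[1],e[0])))
go(B[:,0].mean(),B[:,1].mean(),.3,0)
for n,uv in (('blue',(198,136)),('grey',(254,138)),('bigL',(155,290))): print(n,onz('top',[uv],.03))
E
```

```text
holder [0.5219 0.3066 0.04  ] [[0.6096 0.3688]
 [0.6228 0.2783]
 [0.4353 0.2439]
 [0.4201 0.3355]]
hold x yaw 10.17071050232908 0.19149911533814587
plate [0.5481 0.3093 0.09  ] -80.8574509470937 0.0704531450678949
plate [0.4981 0.3006 0.09  ] -80.35817727834646 0.07432900668305785
plate [0.4496 0.2931 0.09  ] -80.73676303291306 0.07322754320564959
bar [0.5411 0.0015 0.14  ] 8.937059508299939 0.08263467009022349
cover [0.5421 0.0013 0.104 ] 10.437785159494583 0.15873694824028098
ctrl [ 0.4714 -0.4355  0.04  ] [[ 0.4977 -0.3786]
 [ 0.5273 -0.4673]
 [ 0.4451 -0.4927]
 [ 0.4153 -0.4035]]
green [[ 0.4624 -0.402   0.045 ]]
tip [[ 0.4698 -0.4399  0.133 ]] [[ 0.4613 -0.4162  0.133 ]]
ctrl x yaw 16.991762672816588
shift mm [-517.8691 -492.957   -60.8094] turn [-0.0879  0.061  73.3429] xyz [0.1862 0.6221 0.2384] yaw 73.3429047459786 t 0.1 q [-1.0168  0.5018 -0.4268  1.5513  0.2208  1.1383 -0.2103]
blue [[0.7472 0.137  0.03  ]]
grey [[ 0.7344 -0.0615  0.03  ]]
bigL [[0.2116 0.2881 0.03  ]]
```

```bash

python3 -m jog '[{"xyz":[0,0,-0.04],"turn":[0,0,0]},{"xyz":[-0.035,-0.033,0],"turn":[0,0,0]},{"xyz":[-0.035,-0.033,0],"turn":[0,0,0]},{"xyz":[-0.035,-0.033,0],"turn":[0,0,0]},{"xyz":[-0.035,-0.033,0],"turn":[0,0,0]}]' -1 80
python3 -m jog '[{"xyz":[-0.035,-0.033,0],"turn":[0,0,0]},{"xyz":[-0.035,-0.033,0],"turn":[0,0,0]},{"xyz":[-0.035,-0.033,0],"turn":[0,0,0]},{"xyz":[-0.035,-0.033,0],"turn":[0,0,0]},{"xyz":[-0.035,-0.033,0],"turn":[0,0,0]}]'
python3 -m jog '[{"xyz":[-0.035,-0.033,0],"turn":[0,0,0]},{"xyz":[-0.035,-0.033,0],"turn":[0,0,0]},{"xyz":[-0.035,-0.033,0],"turn":[0,0,0]},{"xyz":[-0.035,-0.033,0],"turn":[0,0,0]}]'
python3 - <<'E'
from h import *
go(.5411,.0015,.28,99.5)
E
```

```text
time_s: 0.6
eef_pos: [0.2832, 0.4541, 0.2789]
tcp_rot: [0.145, 0.989, -0.0, -0.0]
contact_force: [1.4, 1.0, 0.1]
width: 0.995
grasp_force: 0.0
time_s: 1.1
eef_pos: [0.4034, 0.2459, 0.2792]
tcp_rot: [0.145, 0.989, -0.0, -0.0]
contact_force: [2.0, 0.1, 0.4]
width: 1.0
grasp_force: 0.0
time_s: 1.5
eef_pos: [0.4996, 0.0794, 0.2792]
tcp_rot: [0.145, 0.989, -0.0, -0.0]
contact_force: [0.4, 1.4, 0.2]
width: 0.999
grasp_force: 0.0
shift mm [-62.0565 -62.7569  -0.8163] turn [ -0.0027  -0.0099 -26.1522] xyz [0.4996 0.0794 0.2792] yaw 73.34776761229284 t 1.5 q [-0.1382  0.1735 -0.0815  1.8701  0.0158  1.0988  1.0545]
```

```bash

python3 -m jog '[{"xyz":[-0.031,-0.0315,0],"turn":[0,0,0]},{"xyz":[-0.031,-0.0315,0],"turn":[0,0,0]},{"xyz":[0,0,0],"turn":[0,0,-8.5]},{"xyz":[0,0,0],"turn":[0,0,-8.5]},{"xyz":[0,0,0],"turn":[0,0,-8.5]}]' 
python3 -m jog '[{"xyz":[0,0,0.0],"turn":[0,0,-0.6]},{"xyz":[0,0,0],"turn":[0,0,0]}]' 
python3 - <<'E'
from h import *
go(.5411,.0015,.28,99.5)
T=pose(); im=ctrl.read_camera('wrist'); cv2.imwrite('pics/w1.png',im); np.save('w1.npy',T)
E
```

```text
time_s: 2.0
eef_pos: [0.5403, 0.0027, 0.2787]
tcp_rot: [-0.08, 0.997, 0.0, -0.001]
contact_force: [-0.7, 0.3, -0.5]
width: 1.006
grasp_force: 0.0
time_s: 2.2
eef_pos: [0.5403, 0.0031, 0.279]
tcp_rot: [-0.081, 0.997, 0.0, -0.0]
contact_force: [0.5, 0.3, -0.4]
width: 1.003
grasp_force: 0.0
shift mm [-0.5025 -1.7212 -1.0274] turn [ 0.0105 -0.0383 -0.2595] xyz [0.5403 0.0031 0.279 ] yaw 99.24050455617696 t 2.2 q [ 0.0133  0.2371 -0.0808  1.7916  0.021   1.1145  1.6575]
```

View pics/w1.png

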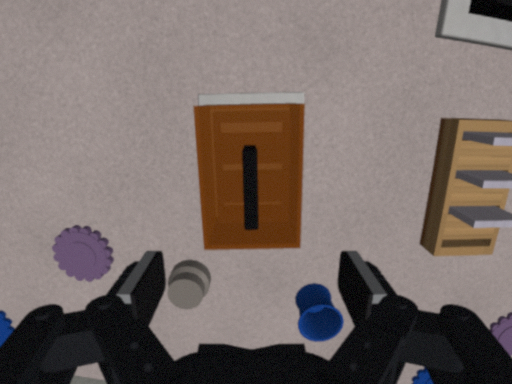

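The wrist view shows the cover aligned with the tool, with the black handle bar spanning about (250,147)–(251,229).

```bash
python3 - <<'E'
from h import *
im=cv2.imread('pics/w1.png'); T=np.load('w1.npy')
m=(im.max(2)<35).astype(np.uint8); m[:130]=0; m[240:]=0; m[:,:220]=0; m[:,280:]=0
p=np.argwhere(m)[:,::-1]; print(p.min(0),p.max(0),len(p))
u=p[(p[:,1]>p[:,1].min()+3)]
for r in (155,185,215,225):
  q=p[p[:,1]==r,0]; print(r,q.min(),q.max())
  
for r in (155,215):
  q=p[p[:,1]==r,0]; print(onz('wrist',[(q.mean(),r)],.14,T))
print(onz('wrist',[(250.5,145),(251,230)],.14,T))
C=onz('wrist',[(195,107),(304,105),(300,247.5),(204,248.5)],.104,T); e=C[0]+C[1]-C[2]-C[3]; print('cover',C,C.mean(0),np.degrees(np.arctan2(e[1],e[0])),np.linalg.norm(e)/2)
E
```

```text
[243 146] [257 228] 1039
155 243 255
185 244 256
215 245 256
225 245 256
[[ 0.5114 -0.0025  0.14  ]]
[[0.5687 0.0081 0.14  ]]
[[ 0.5022 -0.0026  0.14  ]
 [ 0.5842  0.0111  0.14  ]]
cover [[ 0.4789 -0.062   0.104 ]
 [ 0.4598  0.0438  0.104 ]
 [ 0.6127  0.0721  0.104 ]
 [ 0.6314 -0.0355  0.104 ]] [0.5457 0.0046 0.104 ] -169.82208640826502 0.15517176688416381
```

```bash

python3 -m jog '[{"xyz":[-0.003,0.0005,0.05],"turn":[0,0,-0.8]},{"xyz":[0,0,0.05],"turn":[0,0,0]},{"xyz":[0,0,0.03],"turn":[0,0,0]},{"xyz":[0,0,0.015],"turn":[0,0,0]},{"xyz":[0,0,0.012],"turn":[0,0,0]}]' 
python3 -m jog '[{"xyz":[0,0,0.0],"turn":[0,0,0]},{"xyz":[0,0,0],"turn":[0,0,0]},{"xyz":[0,0,0],"turn":[0,0,0]},{"xyz":[0,0,0],"turn":[0,0,0]},{"xyz":[0,0,0],"turn":[0,0,0]}]'  1 80
python3 -m jog '[{"xyz":[0,0,0.0],"turn":[0,0,0]},{"xyz":[0,0,0],"turn":[0,0,0]},{"xyz":[0,0,0],"turn":[0,0,0]},{"xyz":[0,0,0],"turn":[0,0,0]},{"xyz":[0,0,0],"turn":[0,0,0]}]'  1 80
```

```text
time_s: 2.75
eef_pos: [0.5426, 0.0043, 0.1208]
tcp_rot: [-0.088, 0.996, 0.0, -0.001]
contact_force: [-0.2, 0.3, 0.1]
width: 1.005
grasp_force: 0.0
time_s: 3.25
eef_pos: [0.5442, 0.0038, 0.1234]
tcp_rot: [-0.089, 0.996, -0.0, 0.001]
contact_force: [-0.8, -8.8, 11.1]
width: 0.151
grasp_force: 63.6
time_s: 3.75
eef_pos: [0.5443, 0.0032, 0.1232]
tcp_rot: [-0.089, 0.996, -0.0, 0.001]
contact_force: [0.3, -4.5, 5.3]
width: 0.144
grasp_force: 79.3
```

```bash

python3 -m jog '[{"xyz":[0,0,-0.01],"turn":[0,0,0]},{"xyz":[0,0,-0.02],"turn":[0,0,0]},{"xyz":[0,0,-0.03],"turn":[0,0,0]},{"xyz":[0,0,-0.02],"turn":[0,0,0]},{"xyz":[0,0,0],"turn":[0,0,0]}]' 
python3 -m jog '[{"xyz":[0,-0.02,0],"turn":[0,0,0]},{"xyz":[0.01,-0.03,0],"turn":[0,0,0]},{"xyz":[0.01,-0.04,0],"turn":[0,0,0]},{"xyz":[0.01,-0.04,0],"turn":[0,0,0]},{"xyz":[0.01,-0.04,0],"turn":[0,0,0]}]' 
python3 -m jog '[{"xyz":[0,-0.025,0],"turn":[0,0,0]},{"xyz":[0,-0.01,0],"turn":[0,0,0]},{"xyz":[0,0,0],"turn":[0,0,0]},{"xyz":[0,0,0.03],"turn":[0,0,0]},{"xyz":[0,0,0.03],"turn":[0,0,0]}]' 
python3 -m jog '[{"xyz":[0,0,0.015],"turn":[0,0,0]},{"xyz":[0,0,0.01],"turn":[0,0,0]},{"xyz":[0,0,0.006],"turn":[0,0,0]},{"xyz":[0,0,0],"turn":[0,0,0]}]' 
```

```text
time_s: 4.25
eef_pos: [0.5448, 0.005, 0.2049]
tcp_rot: [-0.09, 0.996, 0.0, 0.002]
contact_force: [0.1, -0.9, -4.3]
width: 0.148
grasp_force: 78.5
time_s: 4.75
eef_pos: [0.5327, -0.1707, 0.2003]
tcp_rot: [-0.09, 0.996, 0.001, -0.002]
contact_force: [0.9, -0.1, -4.8]
width: 0.139
grasp_force: 78.4
time_s: 5.25
eef_pos: [0.5415, -0.2018, 0.1419]
tcp_rot: [-0.091, 0.996, 0.001, 0.001]
contact_force: [0.1, -0.4, -4.7]
width: 0.146
grasp_force: 78.4
time_s: 5.65
eef_pos: [0.5411, -0.2042, 0.1119]
tcp_rot: [-0.09, 0.996, 0.0, 0.0]
contact_force: [-1.0, -0.1, -4.2]
width: 0.144
grasp_force: 78.5
```

```bash

python3 -m jog '[{"xyz":[0,0,0.001],"turn":[0,0,0]},{"xyz":[0,0,0],"turn":[0,0,0]}]' 
python3 -m jog '[{"xyz":[0,0,0],"turn":[0,0,0]},{"xyz":[0,0,0],"turn":[0,0,0]},{"xyz":[0,0,0],"turn":[0,0,0]},{"xyz":[0,0,0],"turn":[0,0,0]},{"xyz":[0,0,0],"turn":[0,0,0]}]'  -1
python3 -m jog '[{"xyz":[0,0,-0.05],"turn":[0,0,0]},{"xyz":[0,0,-0.05],"turn":[0,0,0]},{"xyz":[0,0,-0.05],"turn":[0,0,0]},{"xyz":[0,0,-0.05],"turn":[0,0,0]},{"xyz":[0,0.05,0],"turn":[0,0,0]}]' 
python3 -m jog '[{"xyz":[0.01,0.05,0],"turn":[0,0,0]},{"xyz":[0.01,0.05,0],"turn":[0,0,0]},{"xyz":[0.01,0.05,0],"turn":[0,0,0]},{"xyz":[0,0,0],"turn":[0,0,0]}]' 
python3 - <<'E'
from h import *
T=pose(); im=ctrl.read_camera('wrist'); cv2.imwrite('pics/w2.png',im); np.save('w2.npy',T);print(T)
im=ctrl.read_camera('top'); cv2.imwrite('pics/top2.png',im)
E
```

```text
time_s: 5.85
eef_pos: [0.5416, -0.205, 0.1113]
tcp_rot: [-0.089, 0.996, -0.0, 0.001]
contact_force: [1.9, -0.8, -2.9]
width: 0.147
grasp_force: 78.7
time_s: 6.35
eef_pos: [0.5406, -0.2048, 0.1105]
tcp_rot: [-0.089, 0.996, -0.0, 0.0]
contact_force: [-0.4, 0.6, -0.0]
width: 0.973
grasp_force: 0.0
time_s: 6.85
eef_pos: [0.5356, -0.1638, 0.3187]
tcp_rot: [-0.084, 0.996, -0.005, 0.007]
contact_force: [1.6, 0.9, 0.3]
width: 1.0
grasp_force: 0.0
time_s: 7.25
eef_pos: [0.4744, -0.0087, 0.3107]
tcp_rot: [-0.094, 0.996, 0.001, -0.0]
contact_force: [0.4, -0.5, 0.7]
width: 0.998
grasp_force: 0.0
[[-0.9822 -0.188  -0.0005  0.4744]
 [-0.188   0.9822  0.0026 -0.0087]
 [-0.      0.0026 -1.      0.3107]
 [ 0.      0.      0.      1.    ]]
```

View pics/w2.png

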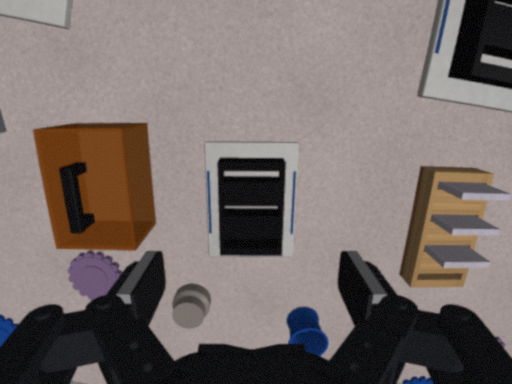

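The bare station is at (250,200), with its flange spanning (206,142)–(293,256). The cover stands at left, and the holder is at (450,228).

```bash
python3 - <<'E'
from h import *
im=cv2.imread('pics/w2.png'); T=np.load('w2.npy')
m=(im.min(2)>0).astype(np.uint8)
hsv=cv2.cvtColor(im,cv2.COLOR_BGR2HSV)
print(im[150,180],im[150,212],im[150,250],im[200,209],im[200,215],im[173,250],im[247,250])
bg=im[150,180].astype(int)
# flange: whiter (less red tint); restrict
d=(im[:,:,2].astype(int)-im[:,:,0]); w=((d<8)).astype(np.uint8); w[:130]=0;w[265:]=0;w[:,:195]=0;w[:,310:]=0
w=cv2.morphologyEx(w,cv2.MORPH_OPEN,np.ones((3,3)));w=cv2.morphologyEx(w,cv2.MORPH_CLOSE,np.ones((25,25)))
c=max(cv2.findContours(w,0,2)[0],key=cv2.contourArea)
q=cv2.approxPolyDP(cv2.convexHull(c),6,True)[:,0]; print('flange px',q.tolist(),cv2.minAreaRect(c))
if len(q)==4:
  F=onz('wrist',q,.012,T); print(F,F.mean(0))
  for i in range(4):
    e=F[i]-F[i-1]; print(np.degrees(np.arctan2(e[1],e[0])),np.linalg.norm(e))
k=(im.max(2)<60).astype(np.uint8);k[:130]=0;k[259:]=0;k[:,:205]=0;k[:,300:]=0
k=cv2.morphologyEx(k,cv2.MORPH_CLOSE,np.ones((15,15)))
c=max(cv2.findContours(k,0,2)[0],key=cv2.contourArea); q=cv2.approxPolyDP(cv2.convexHull(c),5,True)[:,0];print('block',q.tolist()); 
if len(q)==4: B=onz('wrist',q,.047,T); print(B,B.mean(0))
for r in range(150,262,2): print(r,im[r,236].sum(),im[r,265].sum(),end='; ')
E
```

```text
[145 146 158] [161 165 167] [171 172 175] [113  80  63] [162 162 165] [165 167 168] [13  9  9]
flange px [[296, 142], [291, 255], [209, 255], [205, 142]] ((251.0, 199.0), (114.0, 92.0), 90.0)
[[ 0.4424  0.052   0.012 ]
 [ 0.6195  0.0859  0.012 ]
 [ 0.644  -0.0435  0.012 ]
 [ 0.4667 -0.0754  0.012 ]] [0.5431 0.0047 0.012 ]
100.78881447043732 0.12962721599470822
10.850984631371409 0.1802922651750941
-79.25895787175173 0.13174718558097653
-169.82306411851226 0.18019258541534633
block [[221, 158], [283, 160], [280, 254], [221, 254]]
[[ 0.4782 -0.0471  0.047 ]
 [ 0.4654  0.0344  0.047 ]
 [ 0.6029  0.0608  0.047 ]
 [ 0.6191 -0.0247  0.047 ]] [0.5414 0.0058 0.047 ]
150 505 522; 152 505 519; 154 508 514; 156 451 498; 158 155 209; 160 10 35; 162 34 58; 164 50 69; 166 60 74; 168 46 35; 170 190 163; 172 462 483; 174 484 494; 176 259 277; 178 63 47; 180 30 13; 182 36 47; 184 54 65; 186 70 41; 188 46 42; 190 74 85; 192 61 65; 194 65 64; 196 54 60; 198 53 59; 200 58 70; 202 53 58; 204 76 51; 206 320 315; 208 259 260; 210 50 14; 212 42 11; 214 8 18; 216 39 49; 218 55 50; 220 46 49; 222 49 48; 224 65 34; 226 66 54; 228 51 58; 230 31 54; 232 67 52; 234 47 43; 236 64 43; 238 41 42; 240 25 46; 242 29 20; 244 14 36; 246 34 29; 248 39 55; 250 46 44; 252 46 59; 254 155 116; 256 390 370; 258 455 475; 260 470 473;
```

```bash
python3 - <<'E'
from h import *
im=cv2.imread('pics/w2.png')
cv2.imwrite('pics/z2.png',cv2.resize(im[130:270,190:310],None,fx=4,fy=4,interpolation=cv2.INTER_CUBIC))
E
```

```text
(no output)
```

View pics/z2.png

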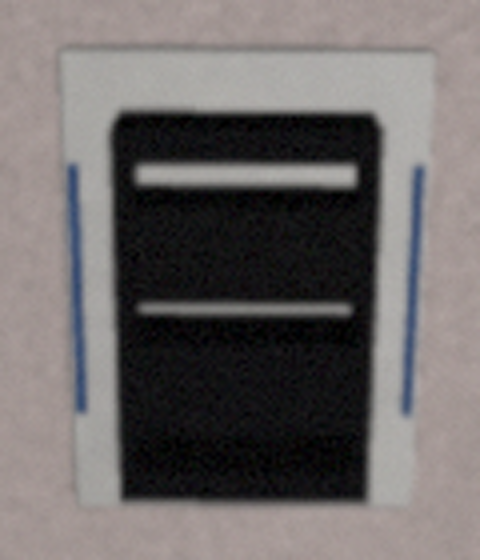

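The zoom shows the flange, block and lanes cleanly: flange rows 142–256, lanes at rows about 174 and 207. I'll cross-check with the top view and measure the plates.

```bash
python3 - <<'E'
from h import *
im=cv2.imread('pics/top2.png'); T=np.load('w2.npy')
S=np.array([.543,.005]); a=np.radians(10.3); R=np.array([[np.cos(a),-np.sin(a)],[np.sin(a),np.cos(a)]])
w=cv2.imread('pics/w2.png')
# overlay predictions onto both pictures
def dots(img,n,Tm,pts,col):
    for p in proj(n,np.array(pts),Tm): cv2.circle(img,(int(round(p[0]*4+1.5)),int(round(p[1]*4+1.5))),4,col,-1)
f=[np.r_[S+R@[x,y],.012] for x in(-.092,.092) for y in(-.068,.068)]
b=[np.r_[S+R@[x,y],.047] for x in(-.07,.07) for y in(-.046,.046)]
l=[np.r_[S+R@[x+dx,y],.047] for x in(-.05,0,.05) for dx in(-.0075,.0075) for y in(-.04,.04)]
A=cv2.resize(w,None,fx=4,fy=4); B=cv2.resize(im,None,fx=4,fy=4)
for X,n,Tm in((A,'wrist',T),(B,'top',None)):
    dots(X,n,Tm,f,(0,0,255)); dots(X,n,Tm,b,(0,255,0)); dots(X,n,Tm,l,(0,255,255))
cv2.imwrite('pics/z3.png',np.hstack([A[540:1060,780:1220],B[620:1140-0,780:1130][:520]]))
E
```

```text
(no output)
```

View pics/z3.png

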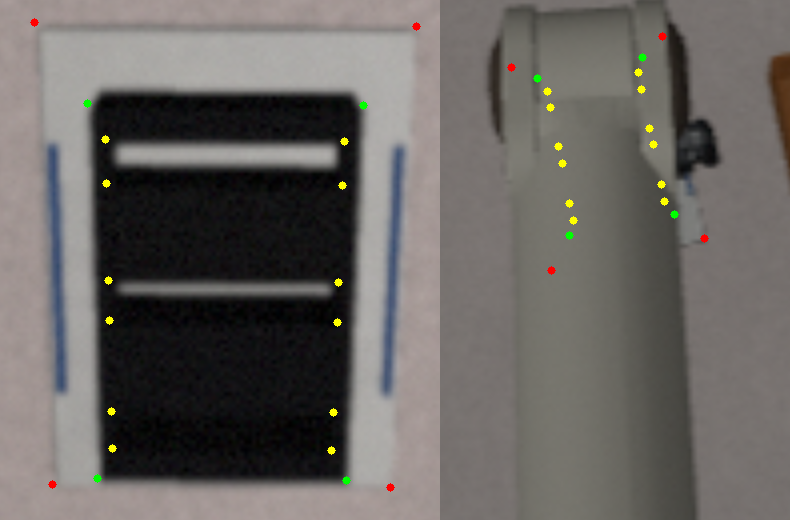

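The overlay fits within about 1 mm once shifted: station centre near (0.5435, 0.006), yaw about 10.6°. Next I go above the holder with the closing line along its x.

```bash

python3 -m jog '[{"xyz":[-0.016,0.05,0],"turn":[0,0,0]},{"xyz":[-0.016,0.05,0],"turn":[0,0,0]},{"xyz":[-0.016,0.05,0],"turn":[0,0,0]},{"xyz":[-0.016,0.05,0],"turn":[0,0,0]},{"xyz":[-0.016,0.05,0],"turn":[0,0,0]}]' 0.3 60
python3 -m jog '[{"xyz":[0,0.05,0],"turn":[0,0,0]},{"xyz":[0,0,0],"turn":[0,0,8.5]},{"xyz":[0,0,0],"turn":[0,0,8.5]},{"xyz":[0,0,0],"turn":[0,0,8.5]},{"xyz":[0,0,0],"turn":[0,0,8.5]}]' 
python3 -m jog '[{"xyz":[0,0,0],"turn":[0,0,8.5]},{"xyz":[0,0,0],"turn":[0,0,8.5]},{"xyz":[0,0,0],"turn":[0,0,8.5]},{"xyz":[0,0,0],"turn":[0,0,8.5]},{"xyz":[0,0,0],"turn":[0,0,8.5]}]' 
python3 -m jog '[{"xyz":[0,0,0],"turn":[0,0,8.5]},{"xyz":[0,0,0],"turn":[0,0,5.5]},{"xyz":[0,0,0],"turn":[0,0,0]}]' 
python3 - <<'E'
from h import *
go(.497,.302,.3,10.3)
T=pose(); im=ctrl.read_camera('wrist'); cv2.imwrite('pics/w4.png',im); np.save('w4.npy',T)
E
```

```text
time_s: 7.85
eef_pos: [0.5108, 0.2317, 0.3103]
tcp_rot: [-0.087, 0.996, -0.0, 0.0]
contact_force: [-0.1, -0.3, 0.1]
width: 0.346
grasp_force: 0.0
time_s: 8.35
eef_pos: [0.502, 0.2793, 0.3098]
tcp_rot: [0.21, 0.978, -0.0, 0.0]
contact_force: [0.7, -0.2, 0.8]
width: 0.345
grasp_force: 0.0
time_s: 8.85
eef_pos: [0.502, 0.2791, 0.31]
tcp_rot: [0.55, 0.835, -0.0, 0.0]
contact_force: [-0.5, -0.6, -0.3]
width: 0.349
grasp_force: 0.0
time_s: 9.15
eef_pos: [0.5018, 0.2794, 0.31]
tcp_rot: [0.646, 0.763, -0.0, 0.0]
contact_force: [0.2, -0.6, -0.1]
width: 0.348
grasp_force: 0.0
shift mm [23.1081 -0.9884  9.9615] turn [-0.0035  0.0566 -0.7715] xyz [0.5018 0.2794 0.31  ] yaw 9.528527717225925 t 9.15 q [-0.4813  0.2744 -0.0908  1.6713  0.0273  1.1975 -0.4124]
```

View pics/w4.png

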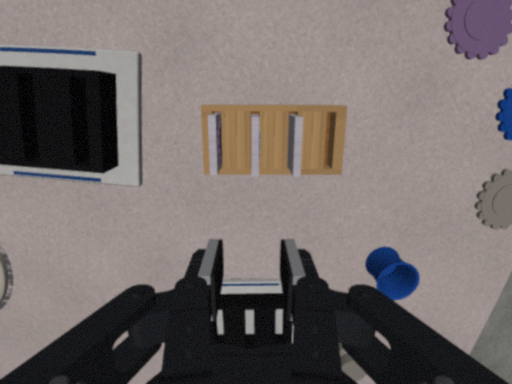

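The holder spans (201,105)–(346,175). Plate tops are at columns of about 213, 255 and 298, and the rightmost slot (333) is empty.

```bash
python3 - <<'E'
from h import *
im=cv2.imread('pics/w4.png'); T=np.load('w4.npy')
H=onz('wrist',[(201.5,105),(345.5,105),(342,175),(204.5,175)],.04,T); print(H[:,:2],H.mean(0)); 
for i in range(4): e=H[i]-H[i-1]; print(np.degrees(np.arctan2(e[1],e[0])),np.linalg.norm(e))
hsv=cv2.cvtColor(im,cv2.COLOR_BGR2HSV); m=((hsv[...,1]<40)&(im.min(2)>120)).astype(np.uint8); m[:108]=0;m[180:]=0;m[:,:204]=0;m[:,341:]=0
for c in cv2.findContours(m,0,2)[0]:
    if cv2.contourArea(c)>80:
        (x,y,w,h)=cv2.boundingRect(c); P=onz('wrist',[(x+w/2-.5,y+h-.5),(x+w/2-.5,y-.5),(x-.5,y+h/2),(x+w-.5,y+h/2)],.09,T); print((x,y,w,h),P[:,:2],P[:2].mean(0))
E
```

```text
[[0.4274 0.341 ]
 [0.6107 0.3723]
 [0.6293 0.281 ]
 [0.4426 0.2496]] [0.5275 0.311  0.04  ]
99.42646823256649 0.09268430491539792
9.68048058797976 0.1859565355808221
-78.49994694666434 0.09322281752731423
-170.46853848534093 0.18932810559740595
(204, 114, 137, 66) [[0.5294 0.2708]
 [0.5152 0.3468]
 [0.4431 0.2962]
 [0.6017 0.323 ]] [0.5223 0.3088 0.09  ]
```

```bash
python3 - <<'E'
from h import *
im=cv2.imread('pics/w4.png'); T=np.load('w4.npy')
for r in (135,165): print(r,[(i,int(im[r,i,0])) for i in range(204,308) if im[r,i,0]>120])
for c in (213,255,298): print(c,[(r) for r in range(105,182) if im[r,c,0]>130])
E
```

```text
135 [(208, 129), (209, 157), (210, 162), (211, 163), (212, 165), (213, 165), (214, 160), (215, 148), (251, 121), (252, 155), (253, 165), (254, 169), (255, 165), (256, 166), (257, 164), (258, 157), (259, 137), (294, 127), (295, 154), (296, 164), (297, 166), (298, 161), (299, 165), (300, 164), (301, 152), (302, 121)]
165 [(209, 125), (210, 151), (211, 164), (212, 161), (213, 159), (214, 161), (215, 157), (216, 145), (251, 121), (252, 151), (253, 161), (254, 159), (255, 161), (256, 160), (257, 155), (258, 135), (293, 126), (294, 152), (295, 161), (296, 161), (297, 160), (298, 160), (299, 154), (300, 135)]
213 [115, 116, 117, 118, 119, 120, 121, 122, 123, 124, 125, 126, 127, 128, 129, 130, 131, 132, 133, 134, 135, 136, 137, 138, 139, 140, 141, 142, 143, 144, 145, 146, 147, 148, 149, 150, 151, 152, 153, 154, 155, 156, 157, 158, 159, 160, 161, 162, 163, 164, 165, 166, 167, 168, 169, 170, 171, 172, 173, 174, 175, 176, 177, 178, 179, 180, 181]
255 [116, 117, 118, 119, 120, 121, 122, 123, 124, 125, 126, 127, 128, 129, 130, 131, 132, 133, 134, 135, 136, 137, 138, 139, 140, 141, 142, 143, 144, 145, 146, 147, 148, 149, 150, 151, 152, 153, 154, 155, 156, 157, 158, 159, 160, 161, 162, 163, 164, 165, 166, 167, 168, 169, 170, 171, 172, 173, 174, 175, 176, 177, 178, 179, 180, 181]
298 [117, 118, 119, 120, 121, 122, 123, 124, 125, 126, 127, 128, 129, 130, 131, 132, 133, 134, 135, 136, 137, 138, 139, 140, 141, 142, 143, 144, 145, 146, 147, 148, 149, 150, 151, 152, 153, 154, 155, 156, 157, 158, 159, 160, 161, 162, 163, 164, 165, 166, 167, 168, 169, 170, 171, 172, 173, 174, 175, 176, 177, 178, 179, 180, 181]
```

```bash
python3 - <<'E'
from h import *
T=np.load('w4.npy')
for n,a,b in (('L',212,212.8),('M',255.2,254.8),('R',298,296.8)):
    P=onz('wrist',[(a-.3,115),(b+.3,176)],.09,T); e=P[0]-P[1]; print(n,P.mean(0),np.degrees(np.arctan2(e[1],e[0])),np.linalg.norm(e))
    go(*P.mean(0)[:2],.2,10)
E
```

```text
L [0.4533 0.2987 0.09  ] 98.74881202069044 0.07137607533887794
shift mm [ 26.9854 -44.2939 110.0096] turn [-0.0079  0.0463 -0.2733] xyz [0.5015 0.2797 0.31  ] yaw 9.726735607188472 t 9.2 q [-0.4811  0.2743 -0.0916  1.6714  0.0274  1.1976 -0.4096]
M [0.5025 0.3068 0.09  ] 99.89337351565733 0.07130149620396267
shift mm [ 26.7162   5.5073 110.0031] turn [-0.0079  0.0463 -0.2733] xyz [0.5015 0.2797 0.31  ] yaw 9.726735607188472 t 9.2 q [-0.4811  0.2743 -0.0916  1.6714  0.0274  1.1976 -0.4096]
R [0.5514 0.3151 0.09  ] 101.40481001386088 0.07145928577606776
shift mm [ 26.6096  55.1304 109.9964] turn [-0.0079  0.0463 -0.2733] xyz [0.5015 0.2797 0.31  ] yaw 9.726735607188472 t 9.2 q [-0.4811  0.2743 -0.0916  1.6714  0.0274  1.1976 -0.4096]
```

```bash

python3 -m jog '[{"xyz":[0.0267,0.0055,0],"turn":[0,0,-0.3]},{"xyz":[0,0,0.05],"turn":[0,0,0]},{"xyz":[0,0,0.05],"turn":[0,0,0]},{"xyz":[0,0,0.04],"turn":[0,0,0]},{"xyz":[0,0,0],"turn":[0,0,0]}]' 
python3 - <<'E'
from h import *
go(.5025,.3068,.059,10)
T=pose(); im=ctrl.read_camera('wrist'); cv2.imwrite('pics/w5.png',im); np.save('w5.npy',T)
E
```

```text
time_s: 9.7
eef_pos: [0.4979, 0.3049, 0.1642]
tcp_rot: [0.642, 0.767, -0.006, -0.002]
contact_force: [-0.8, -1.1, 0.3]
width: 0.352
grasp_force: 0.0
shift mm [  1.6067   6.0726 105.1821] turn [-0.6306  0.2851  0.1156] xyz [0.4979 0.3049 0.1642] yaw 10.114002215627075 t 9.7 q [-0.517   0.443  -0.1005  1.7876  0.0537  0.9258 -0.4641]
```

View pics/w5.png

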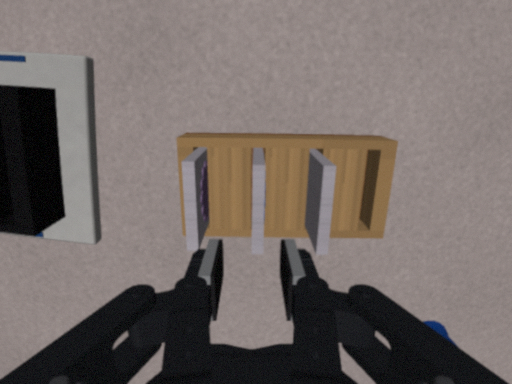

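The plate in the middle sits at column about 258, between the fingers at 212 and 290. The arm was still settling, so I read the pose again.

```bash

python3 -m jog '[{"xyz":[0,0,0],"turn":[0,0,0]},{"xyz":[0,0,0],"turn":[0,0,0]}]' 
python3 - <<'E'
from h import *
T=np.load('w5.npy')
P=onz('wrist',[(258.3,149),(258,253)],.09,T); print(P,P.mean(0))
go(*P.mean(0)[:2],.059,10)
E
```

```text
time_s: 9.95
eef_pos: [0.5033, 0.3093, 0.1734]
tcp_rot: [0.642, 0.766, 0.002, 0.001]
contact_force: [0.8, -0.3, -0.2]
width: 0.348
grasp_force: 0.0
[[0.4943 0.3512 0.09  ]
 [0.5087 0.2725 0.09  ]] [0.5015 0.3119 0.09  ]
shift mm [  2.5588  -1.8273 114.3781] turn [ 0.2701 -0.1138  0.0499] xyz [0.5033 0.3093 0.1734] yaw 10.04961274934848 t 9.95 q [-0.5175  0.4333 -0.1013  1.7784  0.0533  0.9274 -0.4658]
```

```bash

python3 -m jog '[{"xyz":[0,-0.001,0.03],"turn":[0,0,0]},{"xyz":[0,0,0.03],"turn":[0,0,0]},{"xyz":[0,0,0.03],"turn":[0,0,0]},{"xyz":[0,0,0.02],"turn":[0,0,0]},{"xyz":[0,0,0.004],"turn":[0,0,0]}]' 
python3 -m jog '[{"xyz":[0,0,0],"turn":[0,0,0]},{"xyz":[0,0,0],"turn":[0,0,0]},{"xyz":[0,0,0],"turn":[0,0,0]},{"xyz":[0,0,0],"turn":[0,0,0]},{"xyz":[0,0,0],"turn":[0,0,0]}]'  
python3 -m jog '[{"xyz":[0,0,0],"turn":[0,0,0]},{"xyz":[0,0,0],"turn":[0,0,0]},{"xyz":[0,0,0],"turn":[0,0,0]},{"xyz":[0,0,0],"turn":[0,0,0]},{"xyz":[0,0,0],"turn":[0,0,0]}]'  1 40
```

```text
time_s: 10.45
eef_pos: [0.5002, 0.308, 0.0561]
tcp_rot: [0.642, 0.766, -0.0, -0.0]
contact_force: [0.1, -0.1, 1.4]
width: 0.349
grasp_force: 0.0
time_s: 10.95
eef_pos: [0.5006, 0.3084, 0.0572]
tcp_rot: [0.643, 0.766, 0.001, 0.0]
contact_force: [0.1, -0.5, 0.1]
width: 0.346
grasp_force: 0.0
time_s: 11.45
eef_pos: [0.5002, 0.3082, 0.0566]
tcp_rot: [0.643, 0.766, 0.0, -0.0]
contact_force: [-1.7, -1.1, 5.3]
width: 0.099
grasp_force: 42.0
```

```bash

python3 -m jog '[{"xyz":[0,0,-0.01],"turn":[0,0,0]},{"xyz":[0,0,-0.02],"turn":[0,0,0]},{"xyz":[0,0,-0.03],"turn":[0,0,0]},{"xyz":[0,0,-0.03],"turn":[0,0,0]},{"xyz":[0,0,-0.025],"turn":[0,0,0]}]' 
python3 -m jog '[{"xyz":[-0.04,-0.012,0],"turn":[0,0,0]},{"xyz":[-0.04,-0.012,0],"turn":[0,0,0]},{"xyz":[-0.04,-0.012,0],"turn":[0,0,0]},{"xyz":[-0.04,-0.012,0],"turn":[0,0,0]},{"xyz":[-0.04,-0.012,0],"turn":[0,0,0]}]' 
python3 -m jog '[{"xyz":[-0.04,-0.002,0],"turn":[0,0,-0.6]},{"xyz":[-0.04,0,0],"turn":[0,0,0]},{"xyz":[-0.025,0,0],"turn":[0,0,0]},{"xyz":[0,0,0],"turn":[0,0,0]},{"xyz":[0,0,0],"turn":[0,0,0]}]' 
python3 - <<'E'
from h import *
go(.4944,-.0032,.17,10.6)
T=pose(); im=ctrl.read_camera('wrist'); cv2.imwrite('pics/w6.png',im); np.save('w6.npy',T)
E
```

```text
time_s: 11.95
eef_pos: [0.5002, 0.3081, 0.1731]
tcp_rot: [0.643, 0.766, 0.0, 0.0]
contact_force: [0.4, 0.1, -2.3]
width: 0.098
grasp_force: 41.2
time_s: 12.45
eef_pos: [0.4753, 0.0991, 0.1717]
tcp_rot: [0.642, 0.766, -0.0, -0.0]
contact_force: [1.2, -1.3, -1.8]
width: 0.094
grasp_force: 41.1
time_s: 12.95
eef_pos: [0.4927, -0.0031, 0.1715]
tcp_rot: [0.639, 0.769, 0.0, -0.0]
contact_force: [-0.0, 0.4, -1.5]
width: 0.099
grasp_force: 41.2
shift mm [-0.3536  1.6225  1.4588] turn [-0.0201 -0.0277 -0.0558] xyz [ 0.4927 -0.0031  0.1715] yaw 10.544218179135957 t 12.95 q [-0.062   0.2767  0.0164  2.0142 -0.0065  0.8511  0.1421]
```

View pics/w6.png

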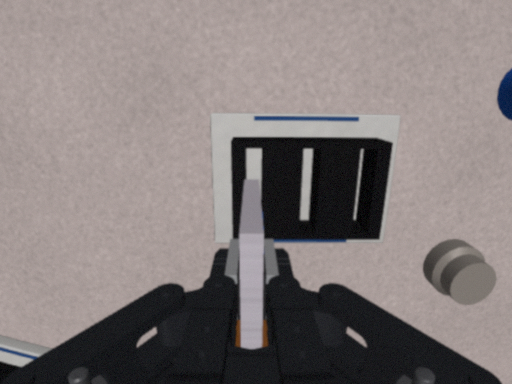

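The held plate hangs over the left lane (column about 252). The flange spans columns 212–399 in row 125 and roughly 216–382 in row 240. I'll scan the edges for the lane offset.

```bash
python3 - <<'E'
from h import *
im=cv2.imread('pics/w6.png'); T=np.load('w6.npy'); Ti=np.linalg.inv(T)
g=im.astype(float); d=g[...,2]-g[...,0]
d=cv2.blur(d,(3,9))
def loc(uv,z):
    P=onz('wrist',uv,z,T); return (np.c_[P,np.ones(len(P))]@Ti.T)[:,:2]*1000
for r in (130,160,190,215):
    row=d[r]; w=np.where(row[200:410]<7)[0]+200
    if r==130: a,b=w.min(),w.max()
    else: a,b=w.min(),w.max()
    L=loc([(a-.5,r),(b+.5,r)],.012); print(r,a,b,L.tolist(),'mid y',L[:,1].mean())
b=im.max(2).astype(float); b=cv2.blur(b,(1,7))
for r in (165,):
    print([(c,int(b[r,c])) for c in range(226,395) if b[r,c]>60 or b[r,c-1]>60 or c>375])
L=loc([(250,116),(250,243),(350,116),(350,242)],.012); print(L)
E
```

```text
130 211 397 [[51.6816278037095, -38.1299905150046], [52.58446340016693, 142.54619621852223]] mid y 52.20810285175881
160 212 393 [[22.647558138654823, -38.25363503380991], [23.079351226900233, 142.44867848428916]] mid y 52.09752172523963
190 214 389 [[-8.057888377546105, -37.42519167370967], [-8.084385073111488, 142.5630968663128]] mid y 52.56895259630157
215 215 385 [[-35.12579953745004, -37.42946426843496], [-35.53282489852272, 142.10721497678185]] mid y 52.33887535417344
[(226, 183), (227, 181), (228, 182), (229, 178), (230, 157), (231, 105), (232, 48), (245, 75), (246, 132), (247, 171), (248, 181), (249, 181), (250, 182), (251, 182), (252, 181), (253, 182), (254, 183), (255, 182), (256, 183), (257, 181), (258, 182), (259, 178), (260, 163), (261, 119), (262, 60), (302, 97), (303, 146), (304, 172), (305, 178), (306, 178), (307, 177), (308, 178), (309, 179), (310, 171), (311, 138), (312, 81), (313, 30), (358, 65), (359, 121), (360, 152), (361, 129), (362, 66), (363, 19), (376, 14), (377, 22), (378, 16), (379, 23), (380, 19), (381, 21), (382, 19), (383, 21), (384, 22), (385, 20), (386, 18), (387, 22), (388, 41), (389, 93), (390, 146), (391, 171), (392, 174), (393, 169), (394, 167)]
[[ 64.6157  -0.4007]
 [-67.2723  -0.615 ]
 [ 65.137   94.4843]
 [-66.586  107.2612]]
```

```bash

python3 -m jog '[{"xyz":[-0.001,0.0017,0.03],"turn":[0,0,0]},{"xyz":[0,0,0.03],"turn":[0,0,0]},{"xyz":[0,0,0.01],"turn":[0,0,0]},{"xyz":[0,0,0],"turn":[0,0,0]},{"xyz":[0,0,0.01],"turn":[0,0,0]}]' 
python3 -m jog '[{"xyz":[0,0,0.006],"turn":[0,0,0]},{"xyz":[0,0,0.004],"turn":[0,0,0]},{"xyz":[0,0,0],"turn":[0,0,0]}]' 
```

```text
time_s: 13.5
eef_pos: [0.4966, -0.0027, 0.0928]
tcp_rot: [0.638, 0.77, 0.001, 0.001]
contact_force: [0.1, -0.1, -0.8]
width: 0.102
grasp_force: 41.1
time_s: 13.8
eef_pos: [0.4947, -0.0035, 0.0812]
tcp_rot: [0.639, 0.77, -0.0, -0.0]
contact_force: [0.2, -0.4, -1.6]
width: 0.098
grasp_force: 41.1
```

```bash

python3 -m jog '[{"xyz":[0,0,0.01],"turn":[0,0,0]},{"xyz":[0,0,0.008],"turn":[0,0,0]},{"xyz":[0,0,0.003],"turn":[0,0,0]},{"xyz":[0,0,0.001],"turn":[0,0,0]},{"xyz":[0,0,0],"turn":[0,0,0]}]' 
python3 -m jog '[{"xyz":[0,0,0],"turn":[0,0,0]},{"xyz":[0,0,0],"turn":[0,0,0]},{"xyz":[0,0,0],"turn":[0,0,0]},{"xyz":[0,0,0],"turn":[0,0,0]},{"xyz":[0,0,0],"turn":[0,0,0]}]' 0.3
python3 -m jog '[{"xyz":[0,0,-0.02],"turn":[0,0,0]},{"xyz":[0,0,-0.04],"turn":[0,0,0]},{"xyz":[0,0,-0.05],"turn":[0,0,0]},{"xyz":[0,0,0],"turn":[0,0,0]},{"xyz":[0,0,0],"turn":[0,0,0]}]'
python3 - <<'E'
from h import *
go(.5514,.3151,.17,10)
T=pose(); im=ctrl.read_camera('wrist'); cv2.imwrite('pics/w7.png',im); np.save('w7.npy',T)
E
```

```text
time_s: 14.3
eef_pos: [0.4947, -0.0036, 0.0591]
tcp_rot: [0.639, 0.77, -0.0, -0.0]
contact_force: [0.1, -0.4, -1.5]
width: 0.101
grasp_force: 41.1
time_s: 14.8
eef_pos: [0.495, -0.0036, 0.0595]
tcp_rot: [0.639, 0.77, 0.0, 0.0]
contact_force: [0.1, -0.7, -0.6]
width: 0.352
grasp_force: 0.0
time_s: 15.3
eef_pos: [0.496, -0.0035, 0.171]
tcp_rot: [0.639, 0.77, 0.001, 0.001]
contact_force: [0.1, 0.3, -1.0]
width: 0.35
grasp_force: 0.0
shift mm [302.8848 113.2855   1.2592] turn [0.2081 0.0242 0.639 ] xyz [ 0.496  -0.0035  0.171 ] yaw 10.639032123954804 t 15.3 q [-0.0624  0.2803  0.0178  2.0105 -0.0067  0.8471  0.1448]
```

View pics/w7.png

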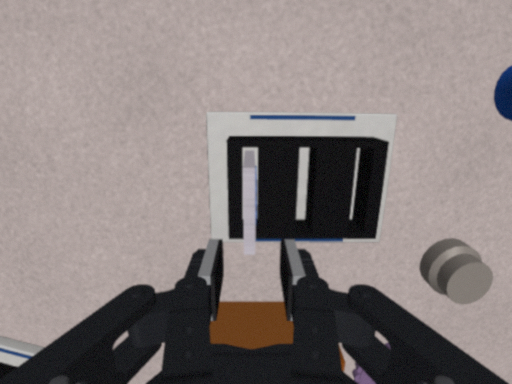

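The plate stands in the left lane at about (250,200). Now the right plate in the holder.

```bash

python3 -m jog '[{"xyz":[0.045,0.018,0],"turn":[0,0,0]},{"xyz":[0.045,0.018,0],"turn":[0,0,0]},{"xyz":[0.045,0.018,0],"turn":[0,0,0]},{"xyz":[0.045,0.018,0],"turn":[0,0,0]},{"xyz":[0.045,0.018,0],"turn":[0,0,0]}]' 
python3 -m jog '[{"xyz":[0.045,0.018,0],"turn":[0,0,0]},{"xyz":[0.034,0.0037,0],"turn":[0,0,0]},{"xyz":[0,0,0],"turn":[0,0,0.6]},{"xyz":[0,0,0],"turn":[0,0,0]},{"xyz":[0,0,0],"turn":[0,0,0]}]' 
python3 - <<'E'
from h import *
T=pose(); im=ctrl.read_camera('wrist'); cv2.imwrite('pics/w8.png',im); np.save('w8.npy',T)
print(T)
go(.5495,.3165,.057,10)
# white-ish top edge columns
for r in (200,225,245): print(r,[c for c in range(180,360) if im[r,c].min()>125 and int(im[r,c,2])-int(im[r,c,0])<10])
E
```

```text
time_s: 15.85
eef_pos: [0.5406, 0.2354, 0.1672]
tcp_rot: [0.639, 0.77, -0.002, -0.001]
contact_force: [1.6, 0.1, 0.3]
width: 0.35
grasp_force: 0.0
time_s: 16.35
eef_pos: [0.5482, 0.3136, 0.1678]
tcp_rot: [0.643, 0.766, -0.002, -0.0]
contact_force: [0.2, 0.4, 0.3]
width: 0.352
grasp_force: 0.0
[[-0.173   0.9849 -0.0022  0.5482]
 [ 0.9849  0.173  -0.0026  0.3136]
 [-0.0022 -0.0026 -1.      0.1678]
 [ 0.      0.      0.      1.    ]]
shift mm [  3.131    1.6454 111.2622] turn [-0.1035  0.1082 -0.0907] xyz [0.5486 0.3134 0.1683] yaw 9.909167161886174 t 16.4 q [-0.5052  0.5092 -0.0769  1.6695  0.0467  0.9671 -0.426 ]
200 [251, 252, 253, 254, 255, 256, 257, 258, 259, 260, 261]
225 [250, 251, 252, 253, 254, 255, 256, 257, 258, 259, 260]
245 [249, 250, 251, 252, 253, 254, 255, 256, 257, 258, 259, 260, 261]
```

```bash

python3 -m jog '[{"xyz":[0.003,0.0017,0.03],"turn":[0,0,0]},{"xyz":[0,0,0.03],"turn":[0,0,0]},{"xyz":[0,0,0.03],"turn":[0,0,0]},{"xyz":[0,0,0.015],"turn":[0,0,0]},{"xyz":[0,0,0.006],"turn":[0,0,0]}]' 
python3 -m jog '[{"xyz":[0,0,0],"turn":[0,0,0]},{"xyz":[0,0,0],"turn":[0,0,0]},{"xyz":[0,0,0],"turn":[0,0,0]}]'  
python3 -m jog '[{"xyz":[0,0,0],"turn":[0,0,0]},{"xyz":[0,0,0],"turn":[0,0,0]},{"xyz":[0,0,0],"turn":[0,0,0]},{"xyz":[0,0,0],"turn":[0,0,0]},{"xyz":[0,0,0],"turn":[0,0,0]}]'  1 40
```

```text
time_s: 16.9
eef_pos: [0.549, 0.317, 0.0566]
tcp_rot: [0.643, 0.766, -0.002, -0.0]
contact_force: [-0.1, 0.1, -0.2]
width: 0.352
grasp_force: 0.0
time_s: 17.2
eef_pos: [0.5508, 0.3197, 0.0601]
tcp_rot: [0.643, 0.766, 0.001, 0.0]
contact_force: [0.2, -0.1, -0.4]
width: 0.356
grasp_force: 0.0
time_s: 17.7
eef_pos: [0.5503, 0.3196, 0.0595]
tcp_rot: [0.642, 0.766, 0.001, 0.0]
contact_force: [-0.9, -0.5, 6.3]
width: 0.105
grasp_force: 40.0
```

```bash

python3 -m jog '[{"xyz":[0,0,-0.01],"turn":[0,0,0]},{"xyz":[0,0,-0.02],"turn":[0,0,0]},{"xyz":[0,0,-0.03],"turn":[0,0,0]},{"xyz":[0,0,-0.03],"turn":[0,0,0]},{"xyz":[0,0,-0.025],"turn":[0,0,0]}]' 
python3 -m jog '[{"xyz":[-0.04,-0.012,0],"turn":[0,0,0]},{"xyz":[-0.04,-0.012,0],"turn":[0,0,0]},{"xyz":[-0.04,-0.012,0],"turn":[0,0,0]},{"xyz":[-0.04,-0.012,0],"turn":[0,0,0]},{"xyz":[-0.04,-0.012,0],"turn":[0,0,0]}]' 
python3 -m jog '[{"xyz":[-0.04,-0.001,0],"turn":[0,0,-0.6]},{"xyz":[-0.04,0,0],"turn":[0,0,0]},{"xyz":[-0.025,0,0],"turn":[0,0,0]},{"xyz":[0,0,0],"turn":[0,0,0]},{"xyz":[0,0,0],"turn":[0,0,0]}]' 
python3 - <<'E'
from h import *
go(.5433,.0086,.0615,10.6)
T=pose(); im=ctrl.read_camera('wrist'); cv2.imwrite('pics/w9.png',im); np.save('w9.npy',T)
Ti=np.linalg.inv(T); d=cv2.blur(im[...,2].astype(float)-im[...,0],(3,9))
for r in (130,160,190,215):
    w=np.where(d[r][120:400]<7)[0]+120; L=onz('wrist',[(w.min()-.5,r),(w.max()+.5,r)],.012,T); L=(np.c_[L,[1,1]]@Ti.T)[:,:2]*1000; print(r,w.min(),w.max(),L.tolist(),L[:,1].mean())
E
```

```text
time_s: 18.2
eef_pos: [0.5496, 0.3191, 0.1752]
tcp_rot: [0.643, 0.766, 0.0, 0.0]
contact_force: [-0.4, 0.5, -0.8]
width: 0.102
grasp_force: 39.7
time_s: 18.7
eef_pos: [0.5247, 0.11, 0.1737]
tcp_rot: [0.642, 0.766, -0.0, -0.0]
contact_force: [0.2, 0.1, -1.3]
width: 0.102
grasp_force: 39.7
time_s: 19.2
eef_pos: [0.5431, 0.0079, 0.1735]
tcp_rot: [0.639, 0.769, -0.0, -0.0]
contact_force: [0.8, 0.9, -0.8]
width: 0.098
grasp_force: 39.7
shift mm [  0.6      0.3322 111.9723] turn [-0.0232 -0.0274 -0.0572] xyz [0.5431 0.0079 0.1735] yaw 10.54283889888366 t 19.2 q [-0.0673  0.3565  0.0043  1.8938 -0.0025  0.8918  0.1223]
130 159 345 [[51.862213506944755, -88.82326601310841], [51.78595068201824, 91.87721146410732]] 1.526972725499455
160 162 342 [[22.472022843426988, -88.35079426326631], [22.378030946249, 91.42061046221328]] 1.5349080994734834
190 164 340 [[-8.590412443684498, -89.01339150182119], [-8.704228769247507, 92.1041367364771]] 1.5453726173279563
215 166 337 [[-35.970842289631754, -89.34240560583784], [-36.098340088141406, 91.389183634083]] 1.0233890141225785
```

View pics/w9.png

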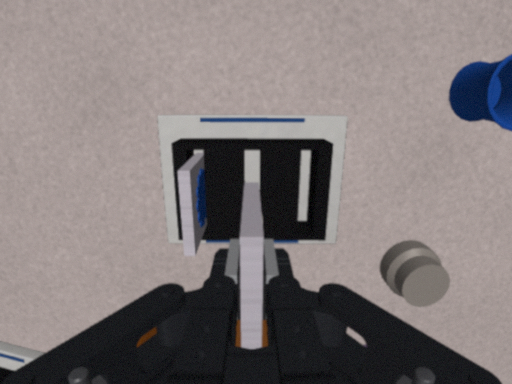

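Plate one stands in the left lane, and the second hangs centred over the middle lane (252). I'll lower it.

```bash

python3 -m jog '[{"xyz":[0,0.0003,0.03],"turn":[0,0,0]},{"xyz":[0,0,0.03],"turn":[0,0,0]},{"xyz":[0,0,0.01],"turn":[0,0,0]},{"xyz":[0,0,0],"turn":[0,0,0]},{"xyz":[0,0,0.01],"turn":[0,0,0]}]' 
python3 -m jog '[{"xyz":[0,0,0.006],"turn":[0,0,0]},{"xyz":[0,0,0.004],"turn":[0,0,0]},{"xyz":[0,0,0],"turn":[0,0,0]}]' 
python3 -m jog '[{"xyz":[0,0,0.01],"turn":[0,0,0]},{"xyz":[0,0,0.008],"turn":[0,0,0]},{"xyz":[0,0,0.002],"turn":[0,0,0]},{"xyz":[0,0,0],"turn":[0,0,0]},{"xyz":[0,0,0],"turn":[0,0,0]}]' 
```

```text
time_s: 19.75
eef_pos: [0.5456, 0.0093, 0.095]
tcp_rot: [0.638, 0.77, 0.001, 0.001]
contact_force: [0.8, -0.6, -1.0]
width: 0.098
grasp_force: 39.7
time_s: 20.05
eef_pos: [0.5436, 0.0083, 0.0832]
tcp_rot: [0.639, 0.77, -0.0, -0.0]
contact_force: [0.1, 0.6, -1.1]
width: 0.102
grasp_force: 39.7
time_s: 20.55
eef_pos: [0.5438, 0.0083, 0.0633]
tcp_rot: [0.639, 0.77, -0.0, -0.0]
contact_force: [-0.0, 0.2, -1.9]
width: 0.098
grasp_force: 39.7
```

```bash

python3 -m jog '[{"xyz":[0,0,0.0015],"turn":[0,0,0]},{"xyz":[0,0,0],"turn":[0,0,0]}]' 
python3 -m jog '[{"xyz":[0,0,0],"turn":[0,0,0]},{"xyz":[0,0,0],"turn":[0,0,0]},{"xyz":[0,0,0],"turn":[0,0,0]},{"xyz":[0,0,0],"turn":[0,0,0]},{"xyz":[0,0,0],"turn":[0,0,0]}]' 0.3
python3 -m jog '[{"xyz":[0,0,-0.02],"turn":[0,0,0]},{"xyz":[0,0,-0.04],"turn":[0,0,0]},{"xyz":[0,0,-0.05],"turn":[0,0,0]},{"xyz":[0,0,0],"turn":[0,0,0]},{"xyz":[0.04,-0.006,0],"turn":[0,0,0]}]'
python3 -m jog '[{"xyz":[0.045,-0.006,0],"turn":[0,0,0]},{"xyz":[0.045,-0.006,0],"turn":[0,0,0]},{"xyz":[0.045,-0.006,0],"turn":[0,0,0]},{"xyz":[0.045,-0.006,0],"turn":[0,0,0]},{"xyz":[0.045,-0.006,0],"turn":[0,0,0]}]' 
python3 -m jog '[{"xyz":[0.038,-0.001,0],"turn":[0,0,0]},{"xyz":[0,0,0],"turn":[0,0,0.6]},{"xyz":[0,0,0],"turn":[0,0,0]},{"xyz":[0,0,0],"turn":[0,0,0]},{"xyz":[0,0,0],"turn":[0,0,0]}]' 
python3 - <<'E'
from h import *
T=pose(); im=ctrl.read_camera('wrist'); cv2.imwrite('pics/w10.png',im); np.save('w10.npy',T)
go(.4515,.300,.059,10)
for r in (200,225,245): print(r,[c for c in range(180,360) if im[r,c].min()>125 and int(im[r,c,2])-int(im[r,c,0])<10])
print([r for r in range(120,290) if im[r,255].min()>125 and int(im[r,255,2])-int(im[r,255,0])<10])
w7=cv2.imread('pics/w7.png');w9=cv2.imread('pics/w9.png')
E
```

```text
time_s: 20.75
eef_pos: [0.5438, 0.0083, 0.0619]
tcp_rot: [0.638, 0.77, 0.0, 0.0]
contact_force: [-0.1, -0.1, -0.7]
width: 0.1
grasp_force: 39.7
time_s: 21.25
eef_pos: [0.5438, 0.0083, 0.0619]
tcp_rot: [0.639, 0.77, 0.0, 0.0]
contact_force: [0.2, 0.8, -0.1]
width: 0.35
grasp_force: 0.0
time_s: 21.75
eef_pos: [0.5338, 0.0409, 0.1742]
tcp_rot: [0.642, 0.767, 0.001, 0.003]
contact_force: [-0.1, 0.6, -0.0]
width: 0.355
grasp_force: 0.0
time_s: 22.25
eef_pos: [0.4586, 0.2637, 0.1718]
tcp_rot: [0.639, 0.77, 0.0, 0.0]
contact_force: [0.6, -0.4, -0.4]
width: 0.352
grasp_force: 0.0
time_s: 22.75
eef_pos: [0.4521, 0.2974, 0.1717]
tcp_rot: [0.644, 0.765, -0.0, 0.0]
contact_force: [-0.4, 0.1, 1.1]
width: 0.35
grasp_force: 0.0
shift mm [  2.5232  -0.1827 112.7694] turn [-0.0052  0.0362 -0.106 ] xyz [0.4521 0.2976 0.1718] yaw 9.894033677687153 t 22.8 q [-0.5341  0.3591 -0.1191  1.8963  0.0544  0.8897 -0.5073]
200 [247, 248, 249, 250, 251, 252, 253, 254, 255, 256, 257]
225 [247, 248, 249, 250, 251, 252, 253, 254, 255, 256]
245 [245, 246, 247, 248, 249, 250, 251, 252, 253, 254, 255, 256, 257]
[160, 161, 162, 163, 164, 165, 166, 167, 168, 169, 170, 171, 172, 173, 174, 175, 176, 177, 178, 179, 180, 181, 182, 183, 184, 185, 186, 187, 188, 189, 190, 191, 192, 193, 194, 195, 196, 197, 198, 199, 200, 201, 202, 203, 204, 205, 206, 207, 208, 209, 210, 211, 212, 213, 214, 215, 216, 217, 218, 219, 220, 221, 222, 223, 224, 225, 226, 227, 228, 229, 230, 231, 232, 233, 234, 235, 236, 237, 238, 239, 240, 241, 242, 243, 244, 245, 246, 247, 248]
```

```bash

python3 - <<'E'
from h import *
T=np.load('w10.npy'); P=onz('wrist',[(252.5,148),(251,248.5),(252,160)],.09,T); print((np.c_[P,np.ones(3)]@np.linalg.inv(T).T)[:,:2])
E
python3 -m jog '[{"xyz":[0.001,0,0.03],"turn":[0,0,0]},{"xyz":[0,0,0.03],"turn":[0,0,0]},{"xyz":[0,0,0.03],"turn":[0,0,0]},{"xyz":[0,0,0.015],"turn":[0,0,0]},{"xyz":[0,0,0.008],"turn":[0,0,0]}]' 
python3 -m jog '[{"xyz":[0,0,0],"turn":[0,0,0]},{"xyz":[0,0,0],"turn":[0,0,0]},{"xyz":[0,0,0],"turn":[0,0,0]}]'  
python3 -m jog '[{"xyz":[0,0,0],"turn":[0,0,0]},{"xyz":[0,0,0],"turn":[0,0,0]},{"xyz":[0,0,0],"turn":[0,0,0]},{"xyz":[0,0,0],"turn":[0,0,0]},{"xyz":[0,0,0],"turn":[0,0,0]}]'  1 40
```

```text
[[ 0.0462  0.0016]
 [-0.0334  0.0004]
 [ 0.0375  0.0012]]
time_s: 23.3
eef_pos: [0.4509, 0.299, 0.0576]
tcp_rot: [0.643, 0.766, -0.001, -0.0]
contact_force: [0.3, -0.3, -1.0]
width: 0.349
grasp_force: 0.0
time_s: 23.6
eef_pos: [0.4523, 0.3009, 0.0602]
tcp_rot: [0.643, 0.766, 0.001, 0.0]
contact_force: [0.0, -0.4, 0.5]
width: 0.349
grasp_force: 0.0
time_s: 24.1
eef_pos: [0.4519, 0.3008, 0.0599]
tcp_rot: [0.643, 0.766, 0.001, 0.0]
contact_force: [-0.5, 0.0, 6.6]
width: 0.099
grasp_force: 40.1
```

```bash

python3 -m jog '[{"xyz":[0,0,-0.01],"turn":[0,0,0]},{"xyz":[0,0,-0.02],"turn":[0,0,0]},{"xyz":[0,0,-0.03],"turn":[0,0,0]},{"xyz":[0,0,-0.03],"turn":[0,0,0]},{"xyz":[0,0,-0.025],"turn":[0,0,0]}]' 
python3 -m jog '[{"xyz":[-0.03,0.012,0],"turn":[0,0,0]},{"xyz":[-0.04,0.012,0],"turn":[0,0,0]},{"xyz":[-0.04,0.012,0],"turn":[0,0,0]},{"xyz":[-0.04,0.012,0],"turn":[0,0,0]},{"xyz":[-0.04,0.012,0],"turn":[0,0,0]}]' 
python3 -m jog '[{"xyz":[-0.04,0.012,0],"turn":[0,0,0]},{"xyz":[-0.04,0.012,0],"turn":[0,0,0]},{"xyz":[-0.035,0.0052,0],"turn":[0,0,0]},{"xyz":[0,0,0],"turn":[0,0,-0.6]},{"xyz":[0,0,0],"turn":[0,0,0]}]' 
python3 -m jog '[{"xyz":[0,0,0],"turn":[0,0,0]},{"xyz":[0,0,0],"turn":[0,0,0]}]' 
python3 - <<'E'
from h import *
go(.5928,.0160,.0619,10.6)
T=pose(); im=ctrl.read_camera('wrist'); cv2.imwrite('pics/w11.png',im); np.save('w11.npy',T)
Ti=np.linalg.inv(T); d=cv2.blur(im[...,2].astype(float)-im[...,0],(3,9))
for r in (130,160,190,215):
    w=np.where(d[r][80:400]<7)[0]+80; L=onz('wrist',[(w.min()-.5,r),(w.max()+.5,r)],.012,T); L=(np.c_[L,[1,1]]@Ti.T)[:,:2]*1000; print(r,w.min(),w.max(),L.tolist(),L[:,1].mean())
E
```

```text
time_s: 24.6
eef_pos: [0.4511, 0.3002, 0.1757]
tcp_rot: [0.642, 0.766, 0.0, -0.0]
contact_force: [1.1, -0.7, -1.6]
width: 0.097
grasp_force: 39.6
time_s: 25.1
eef_pos: [0.5435, 0.1221, 0.1742]
tcp_rot: [0.642, 0.766, -0.0, -0.0]
contact_force: [0.5, -0.0, -1.0]
width: 0.094
grasp_force: 39.6
time_s: 25.6
eef_pos: [0.5918, 0.0142, 0.1738]
tcp_rot: [0.64, 0.769, -0.0, -0.0]
contact_force: [-0.7, 0.7, -0.8]
width: 0.101
grasp_force: 39.6
time_s: 25.8
eef_pos: [0.5917, 0.0174, 0.1739]
tcp_rot: [0.638, 0.77, 0.0, -0.0]
contact_force: [0.1, -0.2, -1.8]
width: 0.099
grasp_force: 39.6
shift mm [ -1.7068   0.8472 111.9922] turn [-0.0223 -0.055   0.1836] xyz [0.5917 0.0174 0.1739] yaw 10.783640946875426 t 25.8 q [-0.0669  0.4353 -0.0094  1.7725  0.0038  0.9343  0.1105]
130 110 294 [[52.43592408397647, -137.55437790658848], [51.42278042311355, 42.42538423289444]] -47.56449683684703
160 114 293 [[22.736254329197557, -137.3551152492139], [22.13741134683321, 42.592209831822544]] -47.381452708695676
190 114 292 [[-8.622176787458551, -141.60898140514155], [-8.82980087475857, 42.826999889695074]] -49.39099075772324
215 118 290 [[-36.27207044000239, -141.1521385610876], [-36.12618083467753, 41.854061593160516]] -49.64903848396355
```

View pics/w11.png

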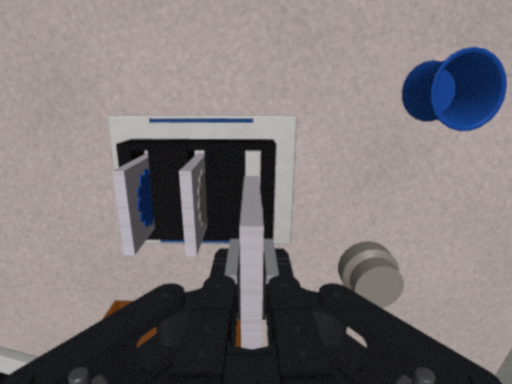

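Two plates stand upright, and the third hangs over the right lane (252), about 1 mm short.

```bash

python3 -m jog '[{"xyz":[-0.001,0.0009,0.03],"turn":[0,0,0]},{"xyz":[0,0,0.03],"turn":[0,0,0]},{"xyz":[0,0,0.01],"turn":[0,0,0]},{"xyz":[0,0,0],"turn":[0,0,0]},{"xyz":[0,0,0.01],"turn":[0,0,0]}]' 
python3 -m jog '[{"xyz":[0,0,0.006],"turn":[0,0,0]},{"xyz":[0,0,0.004],"turn":[0,0,0]},{"xyz":[0,0,0],"turn":[0,0,0]}]' 
python3 -m jog '[{"xyz":[0,0,0.01],"turn":[0,0,0]},{"xyz":[0,0,0.008],"turn":[0,0,0]},{"xyz":[0,0,0.002],"turn":[0,0,0]},{"xyz":[0,0,0],"turn":[0,0,0]},{"xyz":[0,0,0],"turn":[0,0,0]}]' 
```

```text
time_s: 26.35
eef_pos: [0.5953, 0.0152, 0.0958]
tcp_rot: [0.638, 0.77, 0.001, 0.001]
contact_force: [0.9, 0.0, -0.8]
width: 0.102
grasp_force: 39.7
time_s: 26.65
eef_pos: [0.5932, 0.0146, 0.0837]
tcp_rot: [0.639, 0.77, -0.0, -0.0]
contact_force: [-0.7, 0.1, -1.8]
width: 0.099
grasp_force: 39.7
time_s: 27.15
eef_pos: [0.5934, 0.0147, 0.0638]
tcp_rot: [0.638, 0.77, -0.0, -0.0]
contact_force: [-0.3, 0.7, -1.4]
width: 0.095
grasp_force: 39.7
```

```bash

python3 -m jog '[{"xyz":[0,0,0.0018],"turn":[0,0,0]},{"xyz":[0,0,0],"turn":[0,0,0]}]' 
python3 -m jog '[{"xyz":[0,0,0],"turn":[0,0,0]},{"xyz":[0,0,0],"turn":[0,0,0]},{"xyz":[0,0,0],"turn":[0,0,0]},{"xyz":[0,0,0],"turn":[0,0,0]},{"xyz":[0,0,0],"turn":[0,0,0]}]' 0.3
python3 -m jog '[{"xyz":[0,0,-0.02],"turn":[0,0,0]},{"xyz":[0,0,-0.04],"turn":[0,0,0]},{"xyz":[0,0,-0.05],"turn":[0,0,0]},{"xyz":[0,0,-0.05],"turn":[0,0,0]},{"xyz":[0,0,-0.045],"turn":[0,0,0]}]'
python3 -m jog '[{"xyz":[-0.041,-0.018,0],"turn":[0,0,0]},{"xyz":[-0.041,-0.018,0],"turn":[0,0,0]},{"xyz":[-0.041,-0.018,0],"turn":[0,0,0]},{"xyz":[-0.041,-0.018,0],"turn":[0,0,0]},{"xyz":[-0.041,-0.018,0],"turn":[0,0,0]}]' -1 80
python3 -m jog '[{"xyz":[0,0,0],"turn":[0,0,-8.5]},{"xyz":[0,0,0],"turn":[0,0,-8.5]},{"xyz":[0,0,0],"turn":[0,0,-8.5]},{"xyz":[0,0,0],"turn":[0,0,-8.5]},{"xyz":[0,0,0],"turn":[0,0,-8.5]}]' 
python3 -m jog '[{"xyz":[0,0,0],"turn":[0,0,-8.5]},{"xyz":[0,0,0],"turn":[0,0,-8.5]},{"xyz":[0,0,0],"turn":[0,0,-8.5]},{"xyz":[0,0,0],"turn":[0,0,-8.5]},{"xyz":[0,0,0],"turn":[0,0,-8.5]}]' 
python3 -m jog '[{"xyz":[0,0,0],"turn":[0,0,-4.4]},{"xyz":[0,0,0],"turn":[0,0,0]},{"xyz":[0,0,0],"turn":[0,0,0]}]' 
python3 - <<'E'
from h import *
go(.5411,-.205,.267,100)
T=pose(); im=ctrl.read_camera('wrist'); cv2.imwrite('pics/w12.png',im); np.save('w12.npy',T)
t=ctrl.read_camera('top'); cv2.imwrite('pics/top12.png',t)
E
```

```text
time_s: 27.35
eef_pos: [0.5934, 0.0147, 0.0621]
tcp_rot: [0.638, 0.77, 0.0, 0.0]
contact_force: [-0.6, 0.7, -1.7]
width: 0.098
grasp_force: 39.7
time_s: 27.85
eef_pos: [0.5935, 0.0147, 0.0622]
tcp_rot: [0.639, 0.77, 0.0, 0.0]
contact_force: [0.3, -0.3, 0.4]
width: 0.349
grasp_force: 0.0
time_s: 28.35
eef_pos: [0.5934, 0.0147, 0.2698]
tcp_rot: [0.639, 0.77, 0.0, 0.0]
contact_force: [1.7, 0.1, -0.3]
width: 0.349
grasp_force: 0.0
time_s: 28.85
eef_pos: [0.5421, -0.205, 0.2674]
tcp_rot: [0.638, 0.77, 0.0, 0.0]
contact_force: [-0.2, 0.2, -0.5]
width: 1.0
grasp_force: 0.0
time_s: 29.35
eef_pos: [0.5426, -0.2035, 0.2671]
tcp_rot: [0.313, 0.95, 0.0, -0.0]
contact_force: [-0.5, 0.7, -0.3]
width: 1.002
grasp_force: 0.0
time_s: 29.85
eef_pos: [0.5426, -0.2034, 0.2671]
tcp_rot: [-0.052, 0.999, 0.0, -0.0]
contact_force: [-0.3, -1.4, 0.3]
width: 1.0
grasp_force: 0.0
time_s: 30.15
eef_pos: [0.5426, -0.2035, 0.2671]
tcp_rot: [-0.086, 0.996, 0.0, -0.0]
contact_force: [-0.2, 0.2, 0.0]
width: 1.003
grasp_force: 0.0
shift mm [ 1.7752 -1.229   0.0604] turn [ 0.004  -0.0023 -0.096 ] xyz [ 0.5426 -0.2035  0.2671] yaw 99.9039610077181 t 30.15 q [ 0.4372  0.3213 -0.1554  1.7103  0.0544  1.1143  2.0094]
```

View pics/w12.png

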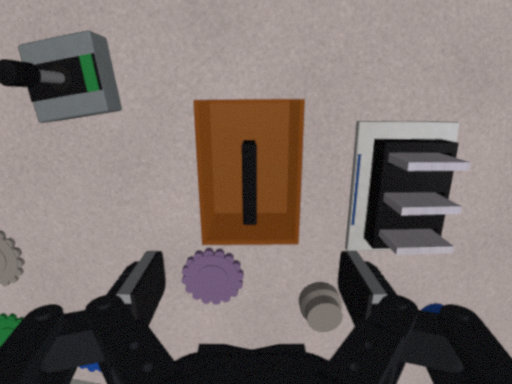

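The cover hasn't moved: bar at column 249, rows 141–224. All three plates are upright in their lanes at right. Regrasping it now.

```bash

python3 -m jog '[{"xyz":[0.0015,-0.0012,0.05],"turn":[0,0,-0.3]},{"xyz":[0,0,0.05],"turn":[0,0,0]},{"xyz":[0,0,0.03],"turn":[0,0,0]},{"xyz":[0,0,0.015],"turn":[0,0,0]},{"xyz":[0,0,0.011],"turn":[0,0,0]}]' 
python3 -m jog '[{"xyz":[0,0,0.0],"turn":[0,0,0]},{"xyz":[0,0,0],"turn":[0,0,0]},{"xyz":[0,0,0],"turn":[0,0,0]}]'
python3 -m jog '[{"xyz":[0,0,0],"turn":[0,0,0]},{"xyz":[0,0,0],"turn":[0,0,0]},{"xyz":[0,0,0],"turn":[0,0,0]},{"xyz":[0,0,0],"turn":[0,0,0]},{"xyz":[0,0,0],"turn":[0,0,0]}]'  1 80
python3 -m jog '[{"xyz":[0,0,0],"turn":[0,0,0]},{"xyz":[0,0,0],"turn":[0,0,0]},{"xyz":[0,0,0],"turn":[0,0,0]}]'
python3 - <<'E'
from h import *
im=cv2.imread('pics/w12.png'); T=np.load('w12.npy')
C=onz('wrist',[(194.5,100),(304,99.5),(299,244),(203,244.5)],.092,T); e=C[0]+C[1]-C[2]-C[3]; print('cover',C.mean(0),np.degrees(np.arctan2(e[1],e[0])))
E
```

```text
time_s: 30.75
eef_pos: [0.5414, -0.2048, 0.1102]
tcp_rot: [-0.09, 0.996, 0.0, -0.0]
contact_force: [0.2, -1.6, -0.1]
width: 1.001
grasp_force: 0.0
time_s: 31.05
eef_pos: [0.5429, -0.2053, 0.1129]
tcp_rot: [-0.09, 0.996, -0.001, 0.001]
contact_force: [-0.7, 1.1, -0.8]
width: 1.0
grasp_force: 0.0
time_s: 31.55
eef_pos: [0.5416, -0.2052, 0.1113]
tcp_rot: [-0.09, 0.996, -0.0, 0.0]
contact_force: [-0.0, -7.4, 4.9]
width: 0.146
grasp_force: 63.2
time_s: 31.85
eef_pos: [0.5417, -0.2055, 0.1113]
tcp_rot: [-0.09, 0.996, -0.0, 0.0]
contact_force: [-0.6, -2.2, 0.6]
width: 0.145
grasp_force: 79.2
cover [ 0.543  -0.2035  0.092 ] -169.5035812065211
```

```bash

python3 -m jog '[{"xyz":[0,0,-0.01],"turn":[0,0,0]},{"xyz":[0,0,-0.03],"turn":[0,0,0]},{"xyz":[0,0,-0.04],"turn":[0,0,0]},{"xyz":[0,0,-0.04],"turn":[0,0,0]},{"xyz":[0,0,-0.015],"turn":[0,0,0]}]' 
python3 -m jog '[{"xyz":[0,0,0],"turn":[0,0,0]},{"xyz":[0,0.02,0],"turn":[0,0,0]},{"xyz":[-0.01,0.03,0],"turn":[0,0,0]},{"xyz":[-0.01,0.04,0],"turn":[0,0,0]},{"xyz":[-0.01,0.04,0],"turn":[0,0,0]}]' 
python3 -m jog '[{"xyz":[-0.01,0.04,0],"turn":[0,0,0]},{"xyz":[0,0.025,0],"turn":[0,0,0]},{"xyz":[0,0.0105,0],"turn":[0,0,0]},{"xyz":[0,0,0],"turn":[0,0,0]},{"xyz":[0,0,0],"turn":[0,0,0]}]' 
python3 - <<'E'
from h import *
go(.544,.0038,.1232,100.4)
T=pose(); im=ctrl.read_camera('wrist'); cv2.imwrite('pics/w13.png',im); np.save('w13.npy',T)
E
```

```text
time_s: 32.35
eef_pos: [0.543, -0.2046, 0.2504]
tcp_rot: [-0.09, 0.996, -0.001, 0.002]
contact_force: [0.3, -0.0, -3.8]
width: 0.146
grasp_force: 78.6
time_s: 32.85
eef_pos: [0.5458, -0.0702, 0.2439]
tcp_rot: [-0.09, 0.996, 0.001, -0.002]
contact_force: [0.3, 0.1, -4.3]
width: 0.144
grasp_force: 78.5
time_s: 33.35
eef_pos: [0.5434, 0.0027, 0.2452]
tcp_rot: [-0.089, 0.996, -0.0, -0.001]
contact_force: [-0.7, -0.2, -4.7]
width: 0.147
grasp_force: 78.5
shift mm [ -1.0482   1.03   121.9664] turn [-0.0429 -0.1127 -0.1371] xyz [0.5434 0.0027 0.2452] yaw 100.26294137878344 t 33.35 q [ 0.1613  0.2856 -0.2589  1.8174  0.0843  1.0511  1.6202]
```

View pics/w13.png

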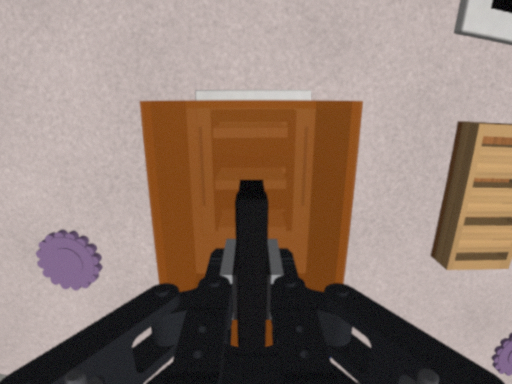

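The held cover (columns 141–361) is centred over the flange (196–311) to about 1–2 mm. I'll lower it in stages.

```bash

python3 -m jog '[{"xyz":[-0.0008,0.0012,0.01],"turn":[0,0,-0.1]},{"xyz":[0,0,0.01],"turn":[0,0,0]},{"xyz":[0,0,0.01],"turn":[0,0,0]},{"xyz":[0,0,0.01],"turn":[0,0,0]},{"xyz":[0,0,0],"turn":[0,0,0]}]' 
python3 -m jog '[{"xyz":[0,0,0.01],"turn":[0,0,0]},{"xyz":[0,0,0.01],"turn":[0,0,0]},{"xyz":[0,0,0.01],"turn":[0,0,0]},{"xyz":[0,0,0],"turn":[0,0,0]}]' 
python3 -m jog '[{"xyz":[0,0,0.008],"turn":[0,0,0]},{"xyz":[0,0,0.008],"turn":[0,0,0]},{"xyz":[0,0,0.008],"turn":[0,0,0]},{"xyz":[0,0,0],"turn":[0,0,0]}]' 
```

```text
time_s: 33.9
eef_pos: [0.543, 0.0055, 0.2038]
tcp_rot: [-0.091, 0.996, 0.0, -0.002]
contact_force: [-0.3, -0.3, -4.3]
width: 0.143
grasp_force: 78.4
time_s: 34.3
eef_pos: [0.5431, 0.0057, 0.1742]
tcp_rot: [-0.091, 0.996, 0.0, -0.002]
contact_force: [-1.1, -0.7, -4.9]
width: 0.151
grasp_force: 78.4
time_s: 34.7
eef_pos: [0.5434, 0.0058, 0.1506]
tcp_rot: [-0.091, 0.996, 0.0, -0.001]
contact_force: [-1.0, 0.1, -4.8]
width: 0.144
grasp_force: 78.4
```

```bash

python3 -m jog '[{"xyz":[0,-0.001,0.008],"turn":[0,0,0]},{"xyz":[0,0,0.008],"turn":[0,0,0]},{"xyz":[0,0,0.007],"turn":[0,0,0]},{"xyz":[0,0,0.003],"turn":[0,0,0]},{"xyz":[0,0,0],"turn":[0,0,0]}]' 
python3 -m jog '[{"xyz":[0,0,0.001],"turn":[0,0,0]},{"xyz":[0,0,0],"turn":[0,0,0]},{"xyz":[0,0,0],"turn":[0,0,0]}]' 
```

```text
time_s: 35.2
eef_pos: [0.5442, 0.0049, 0.1254]
tcp_rot: [-0.091, 0.996, 0.0, -0.001]
contact_force: [0.4, 0.5, -3.7]
width: 0.146
grasp_force: 78.6
time_s: 35.5
eef_pos: [0.5449, 0.0048, 0.1254]
tcp_rot: [-0.091, 0.996, -0.0, 0.0]
contact_force: [-0.2, -0.6, -5.2]
width: 0.149
grasp_force: 78.6
```

```bash

python3 -m jog '[{"xyz":[0,0,0.0015],"turn":[0,0,0]},{"xyz":[0,0,0],"turn":[0,0,0]},{"xyz":[0,0,0.001],"turn":[0,0,0]},{"xyz":[0,0,0],"turn":[0,0,0]},{"xyz":[0,0,0],"turn":[0,0,0]}]'
python3 -m jog '[{"xyz":[0,0,0],"turn":[0,0,0]},{"xyz":[0,0,0],"turn":[0,0,0]},{"xyz":[0,0,0],"turn":[0,0,0]},{"xyz":[0,0,0],"turn":[0,0,0]},{"xyz":[0,0,0],"turn":[0,0,0]}]'  -1
python3 -m jog '[{"xyz":[0,0,-0.05],"turn":[0,0,0]},{"xyz":[0,0,-0.05],"turn":[0,0,0]},{"xyz":[0,0,-0.05],"turn":[0,0,0]},{"xyz":[0,0,0],"turn":[0,0,0]},{"xyz":[0,0,0],"turn":[0,0,0]}]' 
python3 - <<'E'
from h import *
T=pose(); print(T[:3,3]); im=ctrl.read_camera('wrist'); cv2.imwrite('pics/w14.png',im); np.save('w14.npy',T)
s=ctrl.read_camera('side'); cv2.imwrite('pics/s14.png',s)
A=cv2.resize(im[80:290,150:350],None,fx=2,fy=2); B=cv2.resize(s[140:240,200:310],None,fx=3.6,fy=3.6); 
C=np.zeros((420,800,3),np.uint8); C[:420,:400]=A; C[:360,404:800]=B; cv2.imwrite('pics/z14.png',C)
E
```

```text
time_s: 36.0
eef_pos: [0.5448, 0.0043, 0.1231]
tcp_rot: [-0.091, 0.996, -0.0, 0.0]
contact_force: [-2.2, -2.6, 2.8]
width: 0.147
grasp_force: 79.6
time_s: 36.5
eef_pos: [0.5448, 0.005, 0.1226]
tcp_rot: [-0.091, 0.996, 0.0, 0.0]
contact_force: [0.4, -0.0, -0.0]
width: 0.975
grasp_force: 0.0
time_s: 37.0
eef_pos: [0.5456, 0.0048, 0.2742]
tcp_rot: [-0.091, 0.996, -0.0, 0.002]
contact_force: [-0.1, -0.2, -0.4]
width: 0.998
grasp_force: 0.0
[0.5456 0.0048 0.2742]
```

View pics/z14.png

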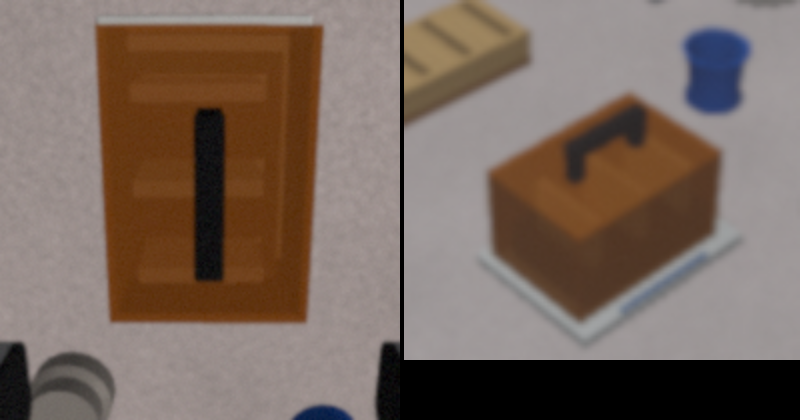

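The cover is square and fully down; TCP height at release matched the original grip. Next, the lever: I'll go above the control box with the tool's x along its +y.

```bash

python3 -m jog '[{"xyz":[0.015,-0.042,-0.02],"turn":[0,0,0]},{"xyz":[0.015,-0.042,-0.02],"turn":[0,0,0]},{"xyz":[0.015,-0.042,0],"turn":[0,0,0]},{"xyz":[0.015,-0.042,0],"turn":[0,0,0]},{"xyz":[0.015,-0.042,0],"turn":[0,0,0]}]' 1
python3 -m jog '[{"xyz":[0.015,-0.042,0],"turn":[0,0,0]},{"xyz":[0.015,-0.042,0],"turn":[0,0,0]},{"xyz":[0.015,-0.042,0],"turn":[0,0,0]},{"xyz":[0.015,-0.042,0],"turn":[0,0,0]},{"xyz":[0.013,-0.037,0],"turn":[0,0,0]}]' 
python3 -m jog '[{"xyz":[0,0,0],"turn":[0,0,8.5]},{"xyz":[0,0,0],"turn":[0,0,8.5]},{"xyz":[0,0,0],"turn":[0,0,8.5]},{"xyz":[0,0,0],"turn":[0,0,8.5]},{"xyz":[0,0,0],"turn":[0,0,8.5]}]' 
python3 -m jog '[{"xyz":[0,0,0],"turn":[0,0,8.5]},{"xyz":[0,0,0],"turn":[0,0,8.5]},{"xyz":[0,0,0],"turn":[0,0,8.5]},{"xyz":[0,0,0],"turn":[0,0,8.5]},{"xyz":[0,0,0],"turn":[0,0,6.5]}]' 
python3 -m jog '[{"xyz":[0,0,0],"turn":[0,0,0]},{"xyz":[0,0,0],"turn":[0,0,0]}]' 
python3 - <<'E'
from h import *
go(.4745,-.4305,.3,17)
T=pose(); im=ctrl.read_camera('wrist'); cv2.imwrite('pics/w15.png',im); np.save('w15.npy',T)
E
```

```text
time_s: 37.6
eef_pos: [0.5075, -0.2166, 0.3106]
tcp_rot: [-0.091, 0.996, 0.001, -0.002]
contact_force: [0.7, -0.3, 0.0]
width: 0.145
grasp_force: 0.0
time_s: 38.1
eef_pos: [0.4725, -0.432, 0.3098]
tcp_rot: [-0.09, 0.996, 0.001, -0.002]
contact_force: [0.6, -0.4, -0.2]
width: -0.0
grasp_force: 0.0
time_s: 38.6
eef_pos: [0.4735, -0.4295, 0.3097]
tcp_rot: [0.279, 0.96, 0.001, -0.002]
contact_force: [0.3, -0.6, -0.1]
width: 0.002
grasp_force: 0.0
time_s: 39.1
eef_pos: [0.4735, -0.4294, 0.3098]
tcp_rot: [0.594, 0.804, -0.0, -0.002]
contact_force: [-0.0, 0.0, 0.2]
width: -0.001
grasp_force: 0.0
time_s: 39.3
eef_pos: [0.4739, -0.4296, 0.3108]
tcp_rot: [0.59, 0.807, -0.0, -0.002]
contact_force: [-0.1, -1.3, 0.4]
width: -0.004
grasp_force: 0.0
shift mm [-1.0815  0.2997 10.8027] turn [-0.1136 -0.1317  0.6316] xyz [ 0.4739 -0.4296  0.3108] yaw 17.631739950636934 t 39.3 q [ 0.5188  0.3997  0.2398  1.5105 -0.0971  1.2462  1.0794]
```

View pics/w15.png

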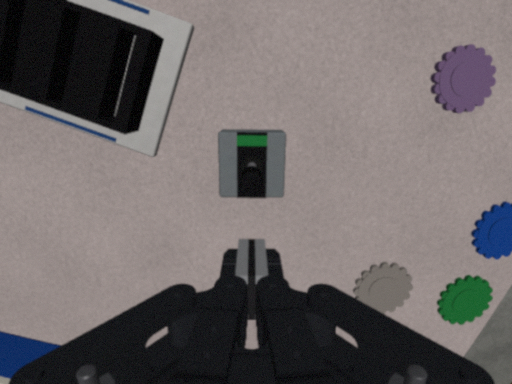

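The box top spans (219,130)–(285,198), square to the tool. The green strip is at the top (252,140), and the lever stands at column 252.

```bash

python3 - <<'E'
from h import *
T=np.load('w15.npy'); P=onz('wrist',[(219,130.5),(285,130),(284.5,198),(219.5,198.5)],.045,T); L=(np.c_[P,np.ones(4)]@np.linalg.inv(T).T)[:,:2]*1000; print(L,L.mean(0),P.mean(0))
E
```

```text
[[ 41.0622 -40.9643]
 [ 41.681   44.9179]
 [-51.2642  47.1656]
 [-51.9821 -43.1596]] [-5.1258  1.9899] [ 0.4767 -0.4334  0.045 ]
```

```bash

python3 -m jog '[{"xyz":[-0.045,0.001,0],"turn":[0,0,0]},{"xyz":[0,0,0],"turn":[0,0,0]},{"xyz":[0,0,0.05],"turn":[0,0,0]},{"xyz":[0,0,0.05],"turn":[0,0,0]},{"xyz":[0,0,0.05],"turn":[0,0,0]}]' 
python3 -m jog '[{"xyz":[0,0,0.04],"turn":[0,0,0]},{"xyz":[0,0,0.02],"turn":[0,0,0]},{"xyz":[0,0,0],"turn":[0,0,0]},{"xyz":[0,0,0],"turn":[0,0,0]}]' 
python3 -m jog '[{"xyz":[0.01,0,0],"turn":[0,0,0]},{"xyz":[0.01,0,0],"turn":[0,0,0]},{"xyz":[0.01,0,0],"turn":[0,0,0]},{"xyz":[0,0,0],"turn":[0,0,0]},{"xyz":[0,0,0],"turn":[0,0,0]}]' 
python3 - <<'E'
from h import *
P0=np.load('w15.npy'); T=pose(); print(np.linalg.inv(P0)@T[:,3], ctrl.state()['contact_force']@T[:3,0])
E
```

```text
time_s: 39.85
eef_pos: [0.4888, -0.4728, 0.1612]
tcp_rot: [0.591, 0.807, 0.0, 0.001]
contact_force: [0.4, -0.8, -0.3]
width: -0.007
grasp_force: 0.0
time_s: 40.25
eef_pos: [0.4888, -0.473, 0.1029]
tcp_rot: [0.591, 0.806, -0.0, -0.0]
contact_force: [0.1, -0.9, 0.2]
width: -0.001
grasp_force: 0.0
time_s: 40.75
eef_pos: [0.4806, -0.4443, 0.1038]
tcp_rot: [0.591, 0.806, -0.0, 0.001]
contact_force: [0.6, -1.9, 1.8]
width: 0.002
grasp_force: 0.8
[-0.0165  0.0023  0.2069  1.    ] -1.9780930607014429
```

```bash

python3 -m jog '[{"xyz":[0.008,0,0],"turn":[0,0,0]},{"xyz":[0.006,0,0],"turn":[0,0,0]},{"xyz":[0.003,0,0],"turn":[0,0,0]},{"xyz":[0,0,0],"turn":[0,0,0]}]' 
python3 - <<'E'
from h import *
P0=np.load('w15.npy'); T=pose(); print(np.linalg.inv(P0)@T[:,3], ctrl.state()['contact_force']@T[:3,0])
im=ctrl.read_camera('wrist'); s=ctrl.read_camera('side'); C=np.zeros((384,800,3),np.uint8); C[:,:300]=im[:,100:400]; C[:360,310:670]=cv2.resize(s[270:370,290:390],None,fx=3.6,fy=3.6); cv2.imwrite('pics/z16.png',C)
E
```

```text
time_s: 41.15
eef_pos: [0.4746, -0.4276, 0.1025]
tcp_rot: [0.592, 0.806, -0.0, -0.0]
contact_force: [2.1, -2.7, 0.8]
width: 0.0
grasp_force: 1.5
[0.0012 0.0016 0.2083 1.    ] -3.2380432256579805
```

View pics/z16.png

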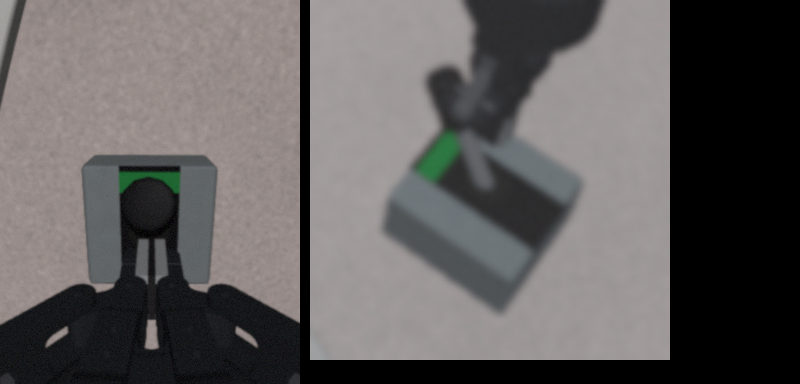

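The lever is leaning well over towards the green strip. I'll push on to the stop, hold, then ease back so it follows the finger.

```bash

python3 -m jog '[{"xyz":[0.003,0,0],"turn":[0,0,0]},{"xyz":[0.003,0,0],"turn":[0,0,0]},{"xyz":[0.002,0,0],"turn":[0,0,0]},{"xyz":[0,0,0],"turn":[0,0,0]},{"xyz":[0,0,0],"turn":[0,0,0]}]' 
python3 -m jog '[{"xyz":[0.002,0,0],"turn":[0,0,0]},{"xyz":[0,0,0],"turn":[0,0,0]},{"xyz":[0,0,0],"turn":[0,0,0]},{"xyz":[0,0,0],"turn":[0,0,0]},{"xyz":[0,0,0],"turn":[0,0,0]}]' 
python3 -m jog '[{"xyz":[0,0,0],"turn":[0,0,0]},{"xyz":[0,0,0],"turn":[0,0,0]},{"xyz":[0,0,0],"turn":[0,0,0]},{"xyz":[0,0,0],"turn":[0,0,0]},{"xyz":[0,0,0],"turn":[0,0,0]}]' 
python3 - <<'E'
from h import *
P0=np.load('w15.npy'); T=pose(); print(np.linalg.inv(P0)@T[:,3], ctrl.state()['contact_force']@T[:3,0])
E
```

```text
time_s: 41.75
eef_pos: [0.4726, -0.4221, 0.1033]
tcp_rot: [0.592, 0.806, -0.001, 0.002]
contact_force: [2.4, -7.1, 0.9]
width: -0.003
grasp_force: 2.9
time_s: 42.25
eef_pos: [0.4725, -0.4216, 0.1039]
tcp_rot: [0.592, 0.806, -0.001, 0.003]
contact_force: [2.8, -9.0, 0.3]
width: 0.004
grasp_force: 4.0
time_s: 42.75
eef_pos: [0.4725, -0.4216, 0.1039]
tcp_rot: [0.592, 0.806, -0.001, 0.003]
contact_force: [3.3, -9.1, 0.6]
width: 0.001
grasp_force: 4.0
[0.0076 0.0015 0.2069 1.    ] -9.65311228515672
```

At the stop (force jumped to 9.7 N). I'll hold a little longer and then return slowly.

```bash

python3 -m jog '[{"xyz":[0,0,0],"turn":[0,0,0]},{"xyz":[0,0,0],"turn":[0,0,0]},{"xyz":[0,0,0],"turn":[0,0,0]},{"xyz":[0,0,0],"turn":[0,0,0]},{"xyz":[0,0,0],"turn":[0,0,0]}]' 
python3 -m jog '[{"xyz":[-0.005,0,0],"turn":[0,0,0]},{"xyz":[-0.005,0,0],"turn":[0,0,0]},{"xyz":[-0.005,0,0],"turn":[0,0,0]},{"xyz":[-0.005,0,0],"turn":[0,0,0]},{"xyz":[-0.005,0,0],"turn":[0,0,0]}]' 
python3 -m jog '[{"xyz":[-0.005,0,0],"turn":[0,0,0]},{"xyz":[-0.005,0,0],"turn":[0,0,0]},{"xyz":[-0.005,0,0],"turn":[0,0,0]},{"xyz":[-0.01,0,0],"turn":[0,0,0]},{"xyz":[-0.01,0,0],"turn":[0,0,0]}]' 
python3 -m jog '[{"xyz":[0,0,0],"turn":[0,0,0]},{"xyz":[0,0,-0.05],"turn":[0,0,0]},{"xyz":[0,0,-0.05],"turn":[0,0,0]},{"xyz":[0,0,-0.05],"turn":[0,0,0]},{"xyz":[0,0,0],"turn":[0,0,0]}]' 
python3 -m jog '[{"xyz":[0,0,0],"turn":[0,0,0]},{"xyz":[0,0,0],"turn":[0,0,0]},{"xyz":[0,0,0],"turn":[0,0,0]}]' 
python3 - <<'E'
from h import *
im=ctrl.read_camera('wrist'); s=ctrl.read_camera('side'); C=np.zeros((384,800,3),np.uint8); C[:,:300]=im[:,100:400]; C[:384,310:800]=cv2.resize(s[140:380,185:400][:, :],(490,384)); cv2.imwrite('pics/z17.png',C)
d=cv2.absdiff(s,cv2.imread('pics/s14.png')).max(2)[140:235,200:310]; print(d.max(),d.mean())
E
```

```text
time_s: 43.25
eef_pos: [0.4724, -0.4216, 0.1039]
tcp_rot: [0.592, 0.806, -0.001, 0.003]
contact_force: [3.0, -8.8, -0.1]
width: 0.002
grasp_force: 4.0
time_s: 43.75
eef_pos: [0.479, -0.442, 0.102]
tcp_rot: [0.592, 0.806, 0.0, -0.001]
contact_force: [0.2, -1.6, 0.1]
width: -0.003
grasp_force: 0.7
time_s: 44.25
eef_pos: [0.4899, -0.4759, 0.1024]
tcp_rot: [0.592, 0.806, 0.0, -0.0]
contact_force: [-0.6, -0.0, -1.0]
width: 0.001
grasp_force: 0.0
time_s: 44.75
eef_pos: [0.4929, -0.4792, 0.2621]
tcp_rot: [0.592, 0.806, -0.001, 0.007]
contact_force: [-0.6, -0.7, 0.1]
width: 0.004
grasp_force: 0.0
time_s: 45.05
eef_pos: [0.4889, -0.4746, 0.2504]
tcp_rot: [0.592, 0.806, 0.0, -0.002]
contact_force: [0.2, -0.4, 0.1]
width: -0.001
grasp_force: 0.0
39 1.6350239234449762
```

View pics/z17.png

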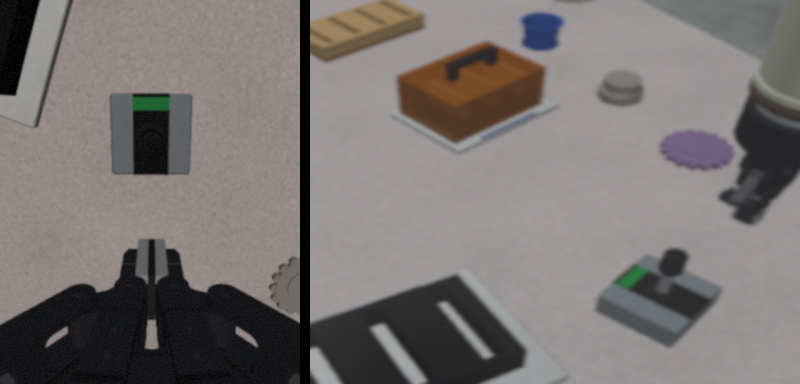

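The lever is upright again at (672,265), the cover is square on the station, and the gripper is clear of everything.

```bash
python3 -c "
from workcell import ctrl
print(ctrl.sign_off())"
```

```text
the job is handed in; nothing more can be done
None
```

The job is handed in, with no verdict returned: all three plates stand in the cradle lanes, the cover is back on square and fully down, and the lever was held at the green stop for over a second and sprang back upright.

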